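Fetch one pad tray from the carousel to the key holder

TASK

Turn the parts carousel by its knob until the bay with the stack of oblong white pad trays stands at the gap in the wire keeper, facing you, and lift out only the top tray, leaving the two under it nested in their bay. Its ends have no room for fingers in the bay and its sides have none in the saddle, so put it down upright on the cork mat and let go, take it again by its two ends, and set it down (do not drop it) level and centred in the sheet-steel saddle on the key holder block. Do not tip or take anything else out of the carousel, and leave the tools on the cart where they are.

Things in the scene. Friction and masses are not known exactly. Their poses are not given: they have to be found in the camera images.
- knob (a point): Brass knurled round knob on the carousel's hub, 43 mm diameter, 30 mm tall, clear all round; this point is on the vertical turning axis, half-way up the knob, 140 mm above the cart top. Turning it turns the whole turntable; light friction (about 0.04 N m), stays where left. x and y axes turn with it.
- turntable (a joint): Angle of the turntable (rad): 0 at the start of each run wherever the bays then stand; grows anticlockwise seen from above; one whole turn free either way. Deck 150 mm in radius, its top 40 mm above the cart; four bays 90 degrees apart, middles 105 mm from the axis, parted by fins rising to 70 mm above the cart.
- spindle: Fixed spindle under the turntable (origin on the turning axis, 6 mm above the cart). On the turntable a grey hub of 60 mm radius and a round wire gallery at 146 mm radius both rise to about 94 mm above the cart, so a tray's ends in its bay stand about 14 mm from the hub and 8 mm from the wire: no room there for a finger.
- gap (a point): Where the middle of a bay stands when it faces the arm: at the gap in the wire keeper, 105 mm from the turning axis, on the deck's level (40 mm above the cart). x axis: level, from here to the turning axis.
- foot: Fixed foot disc of the carousel (340 mm across; origin under the turning axis, its -x towards the gap) with the fixed wire keeper: two 4 mm wires at 85 and 125 mm radius, 122 mm above the cart, on posts at 163 mm radius, running round all but the 110 degree gap that looks towards the robot, so that nothing can be lifted out elsewhere.
- tray_top_mid (a point): Centre of the top one of three nested oblong white plastic trays, the one to fetch: 62 mm long (x), 42 mm wide (y), 30 mm high (z up), 30 g. Underside 15 mm below this point, rim 15 mm above. The top 8 mm is an upright rim band (62 x 42 outside); below it the walls, 2 mm thick, slope in to a foot of 44 x 24 mm.
- tray_top_rim (a point): Middle of the fetched tray's rim plane. In the stack it is 98 mm above the cart and 14 mm above the next tray's rim: grip across the 42 mm width with the fingertips at most about 12 mm below it, or the next tray is gripped too. The stack starts in a bay about a quarter turn (75 to 105 degrees) either side of the gap, long axis pointing at the turning axis.
- tray_second_mid (a point): Centre, half-way up, of the second tray of the stack, alike, rim 84 mm above the cart. It must stay nested in the lowest tray.
- tray_low_mid (a point): Centre, half-way up, of the lowest tray, alike, standing loose on the deck in the bay, rim 70 mm above the cart. It must stay in its bay.
- mat_mid (a point): Middle of the upper side of a fixed square cork mat, 130 x 130 x 2 mm, flat on the cart: clear room for setting the tray down.
- saddle (a point): Middle of the floor of the sheet-steel tray saddle, 12 mm above the cart: a channel along this point's y axis, open above and at both ends; floor 74 mm long; two cheeks 50 mm long, 48 mm apart inside (along x), rising to 46 mm above the cart, 4 mm above a seated tray's rim. The tray stands in it long axis along y, its ends past the cheeks.
- holder: Fixed dark cast iron key holder block that carries the saddle; origin on the cart under the saddle's middle, axes as the saddle's. The iron stands on the +x side from 34 mm on, up to 50 mm above the cart and 100 mm wide, with two uprights up to 90 mm high at 88 mm and more from the origin, holding a brass key.
- cup_low: Lower of two nested round white pad cups in the bay opposite the trays, 54 mm diameter, 26 mm high; origin at the centre of its underside.
- cup_top: Upper of the two round pad cups, 12 mm higher; origin at the centre of its underside.
- canister: Brass screw-top canister with knurled lid in another bay, 45 mm diameter, 56 mm tall; origin at the centre of its underside.
- oiler: Small amber key-oil bottle with black cap in another bay, 34 mm diameter, 58 mm tall; origin at the centre of its underside.
- gauge_mid (a point): Loose nickel spring-tension gauge lying dial up on the cart: dial 48 mm across, 14 mm high (this point is its centre), stem reaching 102 mm along x.
- screwdriver: Loose rosewood-handled screwdriver lying on the cart, 170 mm long along its x.
- pliers: Loose spring pliers with black handles lying flat on the cart, about 130 mm long along x, 52 mm wide, 12 mm high.
Not all that is in view belongs to the job. Leave any red or turquoise look-alike of the part that bears tray_low_mid alone.

How it is judged:
On the way, in this order (a step that is already met when the one before it is completed fails the run):
1. the bay with the tray stack stands at the gap (stack's middle within 30 mm of the gap point), the top tray still in the stack and the turntable at rest (horizontal distance between each of tray_top_mid, tray_low_mid and gap below 0.03 m and height (world z) of tray_top_mid below 0.092 m and velocity of joint turntable between -0.1 and 0.1 rad/s), for 0.2 s.
2. the top tray stands upright on the cork mat, its centre over the mat, let go (height (world z) of tray_top_mid below 0.023 m and angle between tray_top_mid's own z axis and vertical below 0.1 rad and x of tray_top_mid in the frame of mat_mid between -0.065 and 0.065 m and y of tray_top_mid in the frame of mat_mid between -0.065 and 0.065 m and contact force between the fingers and tray_top below 0.05 N), for 0.2 s.
At the end, for the whole second after the job is handed in: The fetched tray stands let go, at rest and level on the saddle floor (3 mm), within 6 mm of its middle across and 12 mm along, long axis within 0.2 rad of the channel; the other two trays stay nested (within 6 mm), level, on the deck, 85 to 125 mm from the turning axis (x of tray_top_mid in the frame of saddle between -0.006 and 0.006 m and y of tray_top_mid in the frame of saddle between -0.012 and 0.012 m and z of tray_top_mid in the frame of saddle between 0.012 and 0.018 m and angle between tray_top_mid's own z axis and vertical below 0.08 rad and angle between the x axis of tray_top_mid and the y axis of saddle, either way round below 0.2 rad and linear speed of tray_top below 0.02 m/s and horizontal distance between tray_second_mid and tray_low_mid below 0.006 m and height (world z) of tray_second_mid between 0.064 and 0.074 m and angle between each of tray_second_mid, tray_low_mid's own z axis and vertical below 0.1 rad and height (world z) of tray_low_mid between 0.05 and 0.06 m and horizontal distance between tray_low_mid and knob between 0.085 and 0.125 m); the robot touches nothing.
It fails at once if the second or the lowest tray is lifted more than 10 mm (height (world z) of tray_second_mid above 0.079 m or height (world z) of tray_low_mid above 0.065 m).
It fails at once if the top tray is dropped (moves faster than 0.5 m/s with no finger on it) (linear speed of tray_top above 0.5 m/s and contact force between the fingers and tray_top below 0.01 N).
It fails at once if something else in the carousel is tipped (over 0.5 rad) or lifted out of its bay (angle between any of cup_low, cup_top, canister, oiler's own z axis and vertical above 0.5 rad or height (world z) of any of cup_low, canister, oiler above 0.055 m or height (world z) of cup_top above 0.067 m).
It fails at once if the gauge, screwdriver or pliers are moved more than 30 mm (distance of any of gauge_mid, screwdriver, pliers from where it was at the start of the episode above 0.03 m).
It also fails if it takes over 69 s, if anything falls off the work surface, if the arm or the gripper's body presses on something with over 40 N, if the wrist force passes 120 N, or if a joint passes its speed limit or range.

ROBOT

A 6-joint arm with a two-finger parallel gripper is mounted at the origin on the work surface. World frame = base frame: x ahead of the robot, y to its left, z up, the work surface at z = 0. Lengths are in m, angles in rad, forces in N, time in s.
With the tool pointing down it reaches from about 0.275 to 0.85 m from the base axis. Payload 19 kg.
Tool frame: the origin (TCP) lies midway between the tips of the shut fingers; the grasp point (between the pads) lies 19 mm behind it (hold_point_z is the distance from the TCP to the grasp point, in m); x points along the fingers, y is the direction in which the jaws open and shut, and the axes are right-handed (so a half turn about x gives the same grasp; the last joint's range is limited). The gripper opens to 85 mm and grips with 20 to 120 N. Pads are 22 mm wide; open, the fingers measure 114 mm over their backs; the gripper's body (76 mm by 85 mm) begins 54 mm behind the grasp point. The pads swing forward as they close: fully open they stand 13 mm farther back than shut.
Start: joints at [-1.24, 0.15, 1.437, -0, 1.554, -0.134], TCP at [0.258, -0.514, 0.231] pointing down, gripper open.
Joint ranges: [-2.8, 2.8], [-0.68, 2.1], [0.12, 2.68], [-1.39, 4.53], [0.16, 2.79], [-2.81, 2.81]. Speed limits (rad/s): [1.89, 1.89, 2.22, 3.01, 3.01, 3.01].

INTERFACE

Orientations are given as a unit quaternion [w, x, y, z].
In Python, from bench import * gives the robot as it stands.
- The arm moves only by the tool move_arm, never from a script. Its argument "increments" is one flat list of numbers, 7 for each row, row after row: the shift along the tool's x, y, z each as a share of 0.025 m, from -1 to 1, then the turn, a rotation vector about the tool's x, y, z each as a share of 5 degrees, from -1 to 1, then the finger opening in mm, from 0 to 85.4. A call has 1 to 5 rows; each row shifts and turns the commanded pose from where the row before left it, along the tool's axes as they then stand; what a row does not reach is not made up. A row lasts 1/10 s, in which the tool goes at most 50 mm and 8.59 degrees, less where a joint would pass 70% of its speed; a pose out of reach is approached as far as the arm can. A call with a number of a shift or a turn outside -1 to 1 is refused whole. A call with a gripper value outside its range is refused whole. The fingers move at their own pace and stop on an object; the grip force is fixed at half the most. Time passes only in rows, so rows that do not move let the fingers close. It gives the time, the measured TCP pose, the force and the opening at its end, in the units of the state.
- get_state(): the state, without advancing time (a new reading comes with each control period).
- camera(name): name is "scene" or "side" or "wrist"; returns a dict with "image" (400x640x3 uint8, red, green, blue), "z_map" (400x640 float32, m along the optical axis (not along the pixel's ray), 0 where there is no reading), "intrinsics" (3x3 intrinsics, pixels), "pose" (4x4, takes a point from camera to world coordinates); the wrist camera has in their place "T_tool_cam" (4x4, takes a point from camera to tool coordinates, whose origin is the TCP and whose axes are the tool frame's). Camera axes: x right, y down, z forward; pixel columns grow to the right and rows downward; lengths in m; the calibration is good to about 2 mm. A picture is of the moment at which its call begins: read the wrist's pose just before it.
- finish_job(): hands the job in, once; it reports no verdict.
The state is a dict: "time_s": time; "qpos": joint angles; "qvel": joint speeds; "joint_torque": joint torques, N m; "tool_pos": TCP position; "tool_rot": TCP orientation; "contact_force": force on the tool from outside, world axes, zero at the start; "torque": the same for the moment, N m; "gripper_width": finger opening in m.
Only numpy, scipy, OpenCV 4.12 (cv2) and the standard library are available. Lean on these libraries where they do the work, as an engineer would, in place of code of your own. Each camera call takes 0.05 s, during which the arm holds its last target.

## Working session

There is one attempt and no reset: what is moved stays moved. The work goes in short steps, Python scripts to look and compute and a tool call to move; the robot and the scene stay as the last step left them, time stands still between calls to the robot, and variables do not carry over. Pictures are saved under pics/ and viewed, and the job is handed in when it is done.

Besides the shell and the picture viewer there is one more tool, called as name(argument=value, ...) on one line, values as JSON. move_arm: Moves the arm, as the interface text tells. Shift numbers are shares of 0.025 m and turn numbers shares of 5 degrees, none past 1 either way. Its arguments: {"type":"object","properties":{"increments":{"type":"array"}},"required":["increments"]}

```bash
ls; mkdir -p pics; cat > h.py <<'E'
from bench import *
import numpy as np, cv2
from scipy.spatial.transform import Rotation as R
def snap(name,fn=None):
    s=get_state(); c=camera(name)
    if name=='wrist':
        q=s['tool_rot']; T=np.eye(4); T[:3,:3]=R.from_quat([q[1],q[2],q[3],q[0]]).as_matrix(); T[:3,3]=s['tool_pos']
        c['pose']=T@c['T_tool_cam']
    if fn: cv2.imwrite('pics/'+fn+'.png',c['image'][:,:,::-1])
    K=c['intrinsics'];z=c['z_map'];v,u=np.mgrid[:400,:640]
    P=np.stack([(u-K[0,2])/K[0,0]*z,(v-K[1,2])/K[1,1]*z,z,np.ones_like(z)],-1)
    c['W']=(P@c['pose'].T)[...,:3]; c['W'][z==0]=np.nan
    return c
E
python3 - <<'E'
from h import *
print(get_state())
for n in ['scene','side','wrist']:
    c=snap(n,n+'0'); np.save('pics/'+n+'0.npy',c['W']); print(n,c['pose'].round(3),c['intrinsics'])
E
```

```text
pics
{'time_s': 0.0, 'qpos': array([-1.24002836e+00,  1.50964258e-01,  1.43803777e+00,  3.98817761e-05,
        1.55378630e+00, -1.34003141e-01]), 'qvel': array([-4.60863841e-05, -4.81309836e-04, -1.37374070e-03,  1.30448902e-03,
        4.50276108e-04,  1.57642972e-03]), 'joint_torque': array([-7.86059559e-05, -7.13054752e+01, -5.70876610e+01, -3.24203529e-04,
        8.85302376e-03, -1.35129301e-05]), 'tool_pos': array([ 0.25763711, -0.51377541,  0.23068449]), 'tool_rot': array([-0.16242407, -0.68807203, -0.16326822,  0.68812702]), 'contact_force': array([0.07474034, 0.56529361, 0.09163618]), 'torque': array([ 0.02810442,  0.0253403 , -0.08704398]), 'gripper_width': 0.08555475775627754}
scene [[-0.323  0.638 -0.699  1.299]
 [ 0.946  0.232 -0.225  0.192]
 [ 0.019 -0.734 -0.679  0.837]
 [ 0.     0.     0.     1.   ]] [[444.95191975   0.         312.68837874]
 [  0.         444.95191975 199.06540596]
 [  0.           0.           1.        ]]
side [[ 0.973 -0.131  0.192  0.358]
 [-0.232 -0.554  0.8   -0.745]
 [ 0.001 -0.822 -0.569  0.581]
 [ 0.     0.     0.     1.   ]] [[406.75204808   0.         329.27671188]
 [  0.         406.75204808 198.57352803]
 [  0.           0.           1.        ]]
wrist [[ 0.448 -0.851 -0.275  0.328]
 [-0.894 -0.427 -0.136 -0.479]
 [-0.002  0.307 -0.952  0.373]
 [ 0.     0.     0.     1.   ]] [[288.96238773   0.         320.27252277]
 [  0.         288.96238773 194.43411474]
 [  0.           0.           1.        ]]
```

View pics/scene0.png

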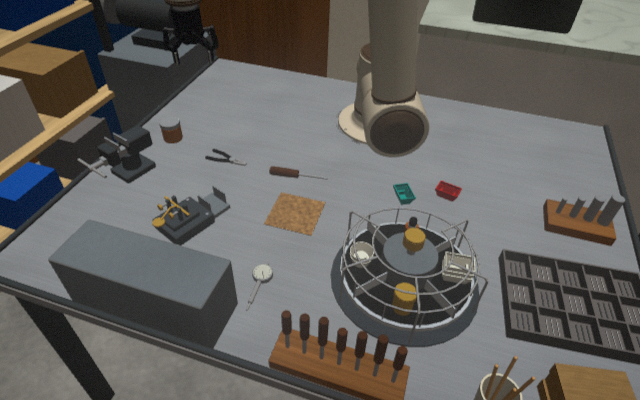

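View pics/side0.png

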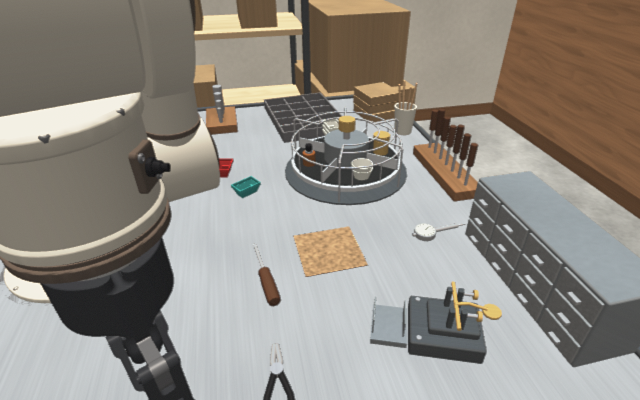

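View pics/wrist0.png

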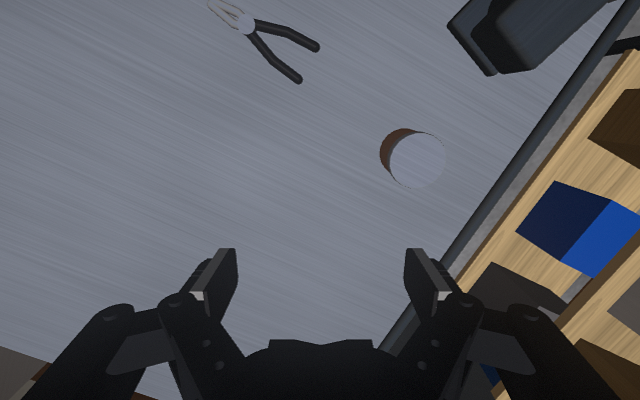

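```bash
python3 - <<'E'
import cv2,numpy as np
im=cv2.imread('pics/scene0.png')
a=cv2.resize(im[195:325,325:490],None,fx=4.8,fy=4.6,interpolation=cv2.INTER_CUBIC)
cv2.imwrite('pics/crop1.png',a)
b=cv2.imread('pics/side0.png')
cv2.imwrite('pics/crop2.png',cv2.resize(b[270:370,350:520],None,fx=4.5,fy=4.5,interpolation=cv2.INTER_CUBIC))
W=np.load('pics/scene0.npy'); S=np.load('pics/side0.npy')
def p(A,n,pts):
    for u,v in pts: print(n,u,v,A[v,u].round(4))
p(W,'sc',[(414,236),(414,232),(410,255),(459,258),(459,263),(452,260),(295,213),(404,290),(362,250),(201,210),(214,203)])
p(S,'sd',[(347,122),(330,250),(388,322),(375,330),(400,310)])
# mat by colour
for n,A,f in(('sc',W,'scene0'),('sd',S,'side0')):
    hsv=cv2.cvtColor(cv2.imread(f'pics/{f}.png'),cv2.COLOR_BGR2HSV)
    m=(hsv[...,1]>80)&(hsv[...,0]>5)&(hsv[...,0]<25)&(abs(A[...,2]-.002)<.004)
    k,l,st,ce=cv2.connectedComponentsWithStats(m.astype(np.uint8))
    i=1+np.argmax(st[1:,4]); P=A[l==i]; r=cv2.minAreaRect(P[:,:2].astype(np.float32)*1000)
    print('mat',n,r,np.median(P[:,2]))
# knob top and carousel rim
    Z=A[...,2]; 
    m=(abs(Z-.155)<.006)&(A[...,0]>.4); P=A[m]; P=P[(abs(P-np.median(P,0))<.04).all(1)]
    print('knob',n,len(P),cv2.minEnclosingCircle(P[:,:2].astype(np.float32)*1000),P[:,2].mean())
    m=(abs(Z-.094)<.004)&(A[...,0]>.4);P=A[m]; print('hub',len(P),np.median(P,0))
E
```

```text
sc 414 236 [0.6328 0.2008 0.1549]
sc 414 232 [0.6237 0.1989 0.1573]
sc 410 255 [0.6362 0.2025 0.0984]
sc 459 258 [0.5994 0.3054 0.0884]
sc 459 263 [0.6037 0.3084 0.0774]
sc 452 260 [0.6415 0.287  0.1223]
sc 295 213 [ 0.5086 -0.1113  0.0022]
sc 404 290 [0.7269 0.2068 0.0923]
sc 362 250 [0.623  0.0962 0.0586]
sc 201 210 [ 0.6133 -0.3287  0.037 ]
sc 214 203 [ 0.5559 -0.3258  0.0117]
sd 347 122 [0.6257 0.1806 0.1527]
sd 330 250 [ 5.104e-01 -1.152e-01  4.000e-04]
sd 388 322 [ 0.5616 -0.3275  0.0104]
sd 375 330 [ 0.5345 -0.3383  0.0108]
sd 400 310 [ 0.5907 -0.309   0.0119]
mat sc ((506.7295227050781, -112.49166870117188), (133.22959899902344, 130.03953552246094), 1.648574948310852) 0.0017492936808664594
knob sc 1067 ((880.127685546875, -269.47503662109375), 55.854312896728516) 0.15031183416087293
hub 4306 [0.79810003 0.43067594 0.09273496]
mat sd ((507.733154296875, -114.19612884521484), (128.19993591308594, 132.85525512695312), 1.4888827800750732) 0.0011446716507118593
knob sd 773 ((868.0567626953125, -317.66650390625), 54.847042083740234) 0.14960606504959756
hub 2545 [0.81284103 0.1713978  0.09356227]
```

View pics/crop1.png

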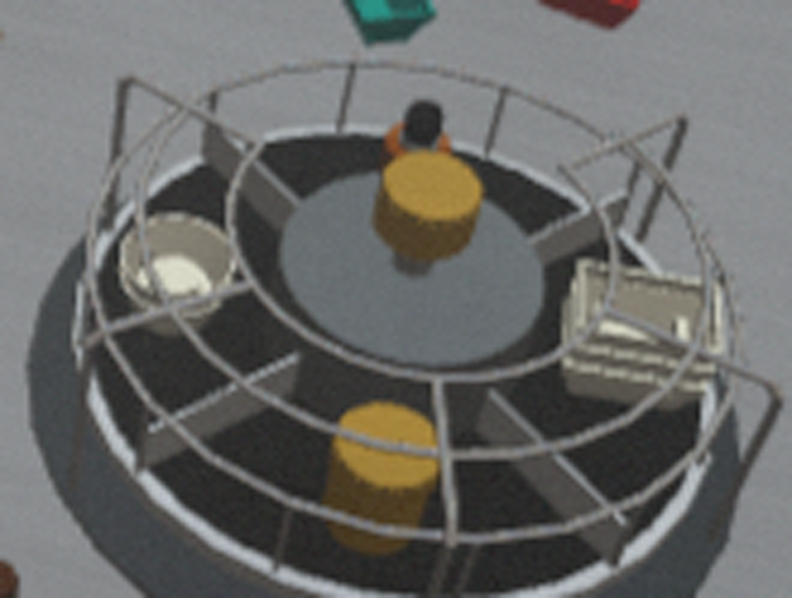

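View pics/crop2.png

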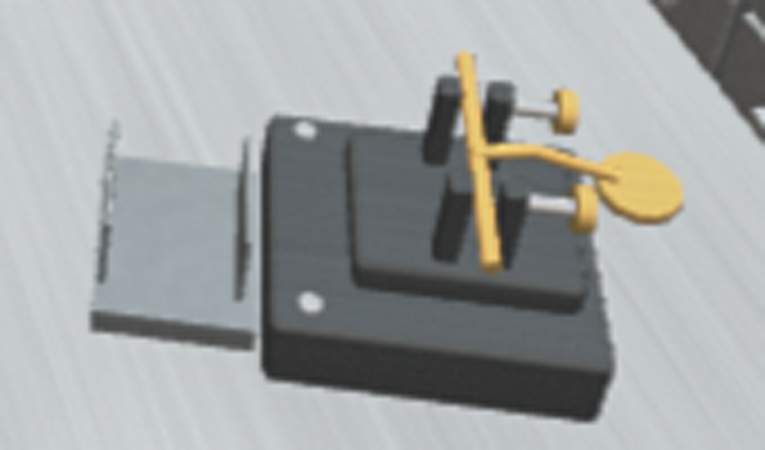

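```bash
python3 - <<'E'
import numpy as np,cv2
from scipy.optimize import least_squares
for f in('scene0','side0'):
    A=np.load(f'pics/{f}.npy'); Z=A[...,2]
    near=np.hypot(A[...,0]-.63,A[...,1]-.2)<.2
    m=near&(abs(Z-.155)<.006)&(np.hypot(A[...,0]-.63,A[...,1]-.2)<.04); P=A[m]
    c,r=cv2.minEnclosingCircle(P[:,:2].astype(np.float32)*1000); print(f,'knob',c,r,P.mean(0))
    m=near&(abs(Z-.094)<.004);P=A[m];rr=np.hypot(P[:,0]-.63,P[:,1]-.2);P=P[rr<.07]
    c,r=cv2.minEnclosingCircle(P[:,:2].astype(np.float32)*1000); print('hub',c,r)
    m=near&(Z<.128)&(Z>.116); P=A[m][:,:2]
    def res(x):
        d=np.hypot(P[:,0]-x[0],P[:,1]-x[1]); return np.minimum(np.minimum(abs(d-.085),abs(d-.125)),.006)
    best=min((least_squares(res,[.63+i*.004,.2+j*.004]) for i in range(-2,3) for j in range(-2,3)),key=lambda s:s.cost)
    x=best.x; d=np.hypot(*(P-x).T); k=res(x)<.005
    th=np.degrees(np.arctan2(*(P-x).T[::-1])); print('keeper',x,len(P),k.sum())
    h=np.histogram(th[k],np.arange(-180,181,5))[0]; print([(int(a),int(b)) for a,b in zip(np.arange(-180,180,5),h)])
    # posts/radials
    m=near&(Z<.130)&(Z>.110); Q=A[m][:,:2]-x; d=np.hypot(*Q.T); t=np.degrees(np.arctan2(Q[:,1],Q[:,0]))
    print('outer',np.unique((t[(d>.135)&(d<.175)]/3).round()*3,return_counts=True))
E
```

```text
scene0 knob (629.8306884765625, 201.08839416503906) 22.802976608276367 [0.63256745 0.20126583 0.15434071]
hub (630.5576782226562, 201.6123046875) 60.46403121948242
keeper [0.62992239 0.20133502] 1156 808
[(-180, 0), (-175, 0), (-170, 0), (-165, 0), (-160, 0), (-155, 0), (-150, 0), (-145, 0), (-140, 0), (-135, 0), (-130, 0), (-125, 0), (-120, 0), (-115, 14), (-110, 9), (-105, 14), (-100, 11), (-95, 9), (-90, 13), (-85, 12), (-80, 11), (-75, 13), (-70, 12), (-65, 12), (-60, 15), (-55, 13), (-50, 30), (-45, 16), (-40, 13), (-35, 16), (-30, 17), (-25, 19), (-20, 20), (-15, 18), (-10, 18), (-5, 19), (0, 20), (5, 21), (10, 28), (15, 20), (20, 21), (25, 17), (30, 19), (35, 19), (40, 16), (45, 16), (50, 17), (55, 15), (60, 19), (65, 10), (70, 16), (75, 24), (80, 16), (85, 11), (90, 14), (95, 12), (100, 13), (105, 13), (110, 13), (115, 12), (120, 13), (125, 15), (130, 15), (135, 18), (140, 1), (145, 0), (150, 0), (155, 0), (160, 0), (165, 0), (170, 0), (175, 0)]
outer (array([-111.,  -51.,  -48.,   12.,   15.,   75.,   78.,  138.,  141.]), array([29,  1, 37, 15, 33, 34, 13, 23,  2]))
side0 kn
[... 347 characters left out ...]
), (-110, 15), (-105, 16), (-100, 13), (-95, 11), (-90, 14), (-85, 11), (-80, 13), (-75, 10), (-70, 10), (-65, 8), (-60, 10), (-55, 9), (-50, 11), (-45, 7), (-40, 5), (-35, 3), (-30, 5), (-25, 4), (-20, 3), (-15, 6), (-10, 5), (-5, 7), (0, 4), (5, 6), (10, 9), (15, 7), (20, 7), (25, 9), (30, 7), (35, 8), (40, 10), (45, 9), (50, 6), (55, 8), (60, 4), (65, 7), (70, 7), (75, 5), (80, 8), (85, 7), (90, 9), (95, 10), (100, 7), (105, 8), (110, 7), (115, 7), (120, 6), (125, 8), (130, 7), (135, 13), (140, 1), (145, 0), (150, 0), (155, 0), (160, 0), (165, 0), (170, 0), (175, 0)]
outer (array([-111.,  -51.,  -48.,   12.,   15.,   75.,   78.,  138.,  141.]), array([23,  3, 25,  8, 10,  2,  3, 17,  1]))
```

```bash
python3 - <<'E'
import numpy as np,cv2
from scipy.spatial.transform import Rotation as R
q=[-0.16242407, -0.68807203, -0.16326822,  0.68812702]
print(R.from_quat(q[1:]+q[:1]).as_matrix().round(3))
C=np.array([.63,.2])
for f in('scene0','side0'):
    A=np.load(f'pics/{f}.npy'); Z=A[...,2]
    n=(np.hypot(A[...,0]-.56,A[...,1]+.325)<.07)
    m=n&(abs(Z-.012)<.003); k,l,st,ce=cv2.connectedComponentsWithStats(m.astype(np.uint8)); i=1+np.argmax(st[1:,4])
    P=A[l==i]; print(f,'floor',len(P),cv2.minAreaRect(P[:,:2].astype(np.float32)*1000),P.mean(0),P.min(0),P.max(0))
    for lo,hi in((.02,.035),(.036,.05),):
        P=A[n&(Z>lo)&(Z<hi)]; print(len(P)); 
        if len(P): print(P[:,:2].min(0),P[:,:2].max(0)); 
    n=(np.hypot(A[...,0]-C[0],A[...,1]-C[1]-.105)<.06)
    P=A[n&(Z>.094)&(Z<.104)]; d=np.hypot(*(P[:,:2]-C).T); P=P[(d<.140)&(d>.065)]
    if len(P): print('stack rim',len(P),cv2.minAreaRect(P[:,:2].astype(np.float32)*1000),P.mean(0))
    # fins: z .07
    P=A[(abs(Z-.069)<.003)]; Q=P[:,:2]-C; d=np.hypot(*Q.T); t=np.degrees(np.arctan2(Q[:,1],Q[:,0]))%90; t=t[(d>.065)&(d<.143)]
    print('fin',np.histogram(t,np.arange(0,91,2.5)))
E
```

```text
[[-0.     0.448 -0.894]
 [ 0.001 -0.894 -0.448]
 [-1.    -0.001 -0.   ]]
scene0 floor 273 ((560.0106201171875, -326.052734375), (75.88533782958984, 53.68260955810547), 70.38257598876953) [ 0.55674896 -0.32081391  0.01178877] [ 0.52260174 -0.36124644  0.00900107] [ 0.59581392 -0.28374585  0.01474467]
272
[ 0.52946229 -0.38822942] [ 0.62885831 -0.29478405]
114
[ 0.52800306 -0.3843788 ] [ 0.62837588 -0.29612318]
stack rim 124 ((617.9778442382812, 306.1807556152344), (45.5759162902832, 62.62302780151367), 7.217350006103516) [0.61572265 0.30452632 0.09719309]
fin (array([ 11,   8,   7,  12,  17,  16,   7,   6,   4,   0,   0,   0,   0,
         0,   0,   0,   0,   0,   0,  35, 127,   4,   0,   0,   0,   0,
         0,   0,   0,   0,   0,   0,   6,  35,  54,  30]), array([ 0. ,  2.5,  5. ,  7.5, 10. , 12.5, 15. , 17.5, 20. , 22.5, 25. ,
       27.5, 30. , 32.5, 35. , 37.5, 40. , 42.5, 45. , 47.5, 50. , 52.5,
       55. , 57.5, 60. , 62.5, 65. , 67.5, 70. , 72.5, 75. , 77.5, 80. ,
       82.5, 85. , 87.5, 90. ]))
side0 floor 1123 ((562.1378784179688, -329.5732727050781), (76.47065734863281, 58.70466232299805), 67.74891662597656) [ 0.56121831 -0.33332234  0.0113732 ] [ 0.52253537 -0.37522456  0.00900248] [ 0.6036154  -0.28794853  0.01488271]
805
[ 0.52746616 -0.39140767] [ 0.62957505 -0.30000173]
188
[ 0.52790642 -0.38669016] [ 0.62915154 -0.29954135]
stack rim 29 ((618.3999633789062, 303.4797668457031), (40.78660583496094, 64.62017059326172), 4.15510368347168) [0.61283362 0.2941052  0.09569685]
fin (array([12,  8, 11, 10, 13, 24, 12, 11,  8,  0,  0,  0,  0,  0,  0,  0,  0,
        0,  0, 22, 67,  3,  0,  0,  0,  0,  0,  0,  0,  0,  0,  0,  1,  3,
       14, 11]), array([ 0. ,  2.5,  5. ,  7.5, 10. , 12.5, 15. , 17.5, 20. , 22.5, 25. ,
       27.5, 30. , 32.5, 35. , 37.5, 40. , 42.5, 45. , 47.5, 50. , 52.5,
       55. , 57.5, 60. , 62.5, 65. , 67.5, 70. , 72.5, 75. , 77.5, 80. ,
       82.5, 85. , 87.5, 90. ]))
```

```bash
cat >> h.py <<'E'
def rel(target,yaw=None):
    s=get_state(); q=s['tool_rot']; M=R.from_quat([q[1],q[2],q[3],q[0]]).as_matrix()
    d=M.T@(np.array(target)-s['tool_pos'])/.025
    y=np.degrees(np.arctan2(M[1,1],M[0,1]))
    print('t',round(s['time_s'],2),'pos',s['tool_pos'].round(4),'yaw',y.round(2),'tilt',np.degrees(np.arccos(-M[2,0])).round(2),'w',round(s['gripper_width'],4),'F',s['contact_force'].round(1),'q6',s['qpos'][5].round(2))
    print('shift units',d.round(2),'norm rows',np.abs(d).max().round(1), 'turn units x', None if yaw is None else round(-(yaw-y)/5,2))
E
python3 -c "
from h import *
rel([.63,.2,.23],6.25)"
```

```text
t 0.15 pos [ 0.2577 -0.5138  0.2308] yaw -63.37 tilt 0.06 w 0.0856 F [-0.2  0.7  0.2] q6 -0.13
shift units [  0.05 -18.85 -26.11] norm rows 26.1 turn units x -13.92
```

move_arm(increments=[0,-0.72,-1,0,0,0,85,0,-0.72,-1,0,0,0,85,0,-0.72,-1,0,0,0,85,0,-0.72,-1,0,0,0,85,0,-0.72,-1,0,0,0,85])

```text
time_s: 0.65
tool_pos: [0.3294, -0.3763, 0.2311]
tool_rot: [-0.163, -0.688, -0.163, 0.688]
contact_force: [1.7, -0.5, 0.7]
gripper_width: 0.085
```

move_arm(increments=[0,-0.72,-1,0,0,0,85,0,-0.72,-1,0,0,0,85,0,-0.72,-1,0,0,0,85,0,-0.72,-1,0,0,0,85,0,-0.72,-1,0,0,0,85])

```text
time_s: 1.15
tool_pos: [0.4008, -0.2398, 0.2312]
tool_rot: [-0.163, -0.688, -0.163, 0.688]
contact_force: [0.5, -1.0, 0.5]
gripper_width: 0.0855
```

move_arm(increments=[0,-0.72,-1,0,0,0,85,0,-0.72,-1,0,0,0,85,0,-0.72,-1,0,0,0,85,0,-0.72,-1,0,0,0,85,0,-0.72,-1,0,0,0,85])

```text
time_s: 1.65
tool_pos: [0.4723, -0.1033, 0.2312]
tool_rot: [-0.163, -0.688, -0.163, 0.688]
contact_force: [0.0, -0.1, -0.5]
gripper_width: 0.0853
```

move_arm(increments=[0,-0.72,-1,0,0,0,85,0,-0.72,-1,0,0,0,85,0,-0.72,-1,0,0,0,85,0,0,0,-1,0,0,85,0,0,0,-1,0,0,85])

```text
time_s: 2.15
tool_pos: [0.5149, -0.0217, 0.2309]
tool_rot: [-0.224, -0.67, -0.224, 0.671]
contact_force: [-0.4, -0.1, 1.2]
gripper_width: 0.0851
```

move_arm(increments=[0,0,0,-1,0,0,85,0,0,0,-1,0,0,85,0,0,0,-1,0,0,85,0,0,0,-1,0,0,85,0,0,0,-1,0,0,85])

```text
time_s: 2.65
tool_pos: [0.5147, -0.0226, 0.2311]
tool_rot: [-0.363, -0.607, -0.363, 0.607]
contact_force: [0.5, 0.1, -0.1]
gripper_width: 0.0851
```

move_arm(increments=[0,0,0,-1,0,0,85,0,0,0,-1,0,0,85,0,0,0,-1,0,0,85,0,0,0,-1,0,0,85,0,0,0,-1,0,0,85])

```text
time_s: 3.15
tool_pos: [0.5146, -0.0226, 0.2311]
tool_rot: [-0.486, -0.514, -0.486, 0.514]
contact_force: [0.3, 0.5, -0.5]
gripper_width: 0.0849
```

```bash
python3 -c "
from h import *
rel([.63,.2,.23],6.25)
c=snap('wrist','w1'); np.save('pics/w1.npy',c['W'])"
```

```text
t 3.15 pos [ 0.5146 -0.0226  0.2311] yaw -3.16 tilt 0.03 w 0.0849 F [ 0.3  0.5 -0.5] q6 -0.14
shift units [ 0.04  4.12 -9.15] norm rows 9.1 turn units x -1.88
```

View pics/w1.png

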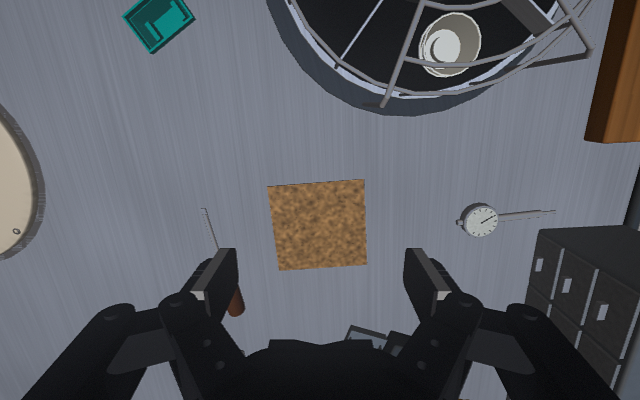

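The picture shows the mat at (318,225), the cup at (449,45) inside the carousel, and the turquoise tray at (158,24), which I'll leave alone. Next I move over the knob.

move_arm(increments=[0,0.45,-1,0,0,0,85,0,0.45,-1,0,0,0,85,0,0.45,-1,0,0,0,85,0,0.45,-1,0,0,0,85,0,0.45,-1,0,0,0,85])

```text
time_s: 3.7
tool_pos: [0.5786, 0.0999, 0.2311]
tool_rot: [-0.484, -0.515, -0.485, 0.515]
contact_force: [0.0, -0.2, 0.6]
gripper_width: 0.0852
```

move_arm(increments=[0,0.45,-1,0,0,0,85,0,0.45,-1,0,0,0,85,0,0.45,-1,0,0,0,85,0,0.52,-1.0,0,0,0,85,0,0,-0.15,-0.94,0,0,85])

```text
time_s: 4.2
tool_pos: [0.6317, 0.2019, 0.2302]
tool_rot: [0.505, 0.494, 0.506, -0.494]
contact_force: [0.1, -0.8, 0.8]
gripper_width: 0.0851
```

move_arm(increments=[0,0,0,-0.94,0,0,85,0,0,0,0,0,0,85])

```text
time_s: 4.4
tool_pos: [0.6309, 0.1999, 0.2308]
tool_rot: [0.526, 0.473, 0.526, -0.473]
contact_force: [0.3, -0.0, 0.3]
gripper_width: 0.0847
```

```bash
python3 -c "
from h import *
rel([.63,.2,.125],6.25)
c=snap('wrist','w2'); W=c['W'];np.save('pics/w2.npy',W)
m=(abs(W[...,2]-.155)<.005)&(np.hypot(W[...,0]-.63,W[...,1]-.2)<.035)
P=W[m];print(len(P),cv2.minEnclosingCircle(P[:,:2].astype(np.float32)*1000))
P=W[(abs(W[...,2]-.098)<.004)]; print(len(P))
"
```

```text
t 4.4 pos [0.6309 0.1999 0.2308] yaw 6.06 tilt 0.05 w 0.0847 F [ 0.3 -0.   0.3] q6 0.08
shift units [ 4.23 -0.03 -0.01] norm rows 4.2 turn units x -0.04
2175 ((629.9346313476562, 201.95445251464844), 22.31060218811035)
11524
```

View pics/w2.png

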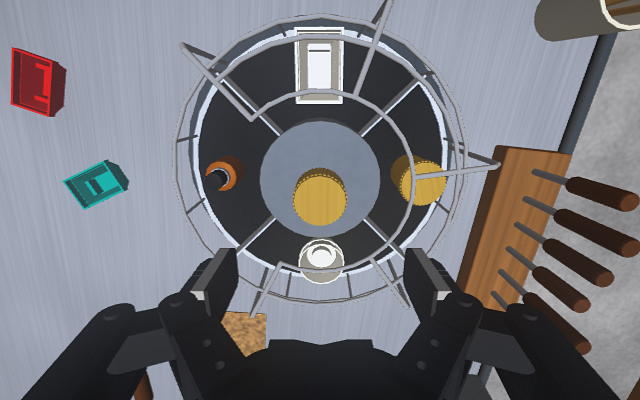

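```bash
python3 -c "
import numpy as np,cv2
W=np.load('pics/w2.npy')
s=W[20:110,285:355].reshape(-1,3); P=s[(abs(s[:,2]-.098)<.004)]
print(len(P),cv2.minAreaRect(P[:,:2].astype(np.float32)*1000)); 
r=cv2.minAreaRect(P[:,:2].astype(np.float32)*1000)[0]
for c in((630,200),(630,201.5)): print(np.degrees(np.arctan2(r[1]-c[1],r[0]-c[0])),np.hypot(r[1]-c[1],r[0]-c[0]))
"
```

```text
661 ((617.1063232421875, 309.5724792480469), (45.70884323120117, 67.0354232788086), 5.922173023223877)
96.7112793172404 110.32848729543343
96.80356174730518 108.83890697335433
```

move_arm(increments=[1,0,0,0,0,0,85,1,0,-0.02,0,0,0,85,1,0,-0.02,0,0,0,85,1,0,0,0,0,0,85,0.2,0,0,0,0,0,85])

```text
time_s: 4.95
tool_pos: [0.6297, 0.2002, 0.1234]
tool_rot: [0.524, 0.473, 0.526, -0.475]
contact_force: [0.0, -0.7, -0.9]
gripper_width: 0.0852
```

move_arm(increments=[0,0,0,0,0,0,35,0,0,0,0,0,0,35,0,0,0,0,0,0,35,0,0,0,0,0,0,35,0,0,0,0,0,0,35])

```text
time_s: 5.45
tool_pos: [0.6302, 0.2006, 0.1283]
tool_rot: [0.525, 0.473, 0.526, -0.473]
contact_force: [-14.7, -2.9, 14.5]
gripper_width: 0.0416
```

move_arm(increments=[0,0,0,-0.4,0,0,35,0,0,0,-0.8,0,0,35,0,0,0,-0.8,0,0,35,0,0,0,-0.8,0,0,35,0,0,0,-0.8,0,0,35])

```text
time_s: 5.95
tool_pos: [0.6306, 0.2007, 0.1283]
tool_rot: [0.594, 0.384, 0.594, -0.384]
contact_force: [-8.8, -0.6, 11.8]
gripper_width: 0.0417
```

move_arm(increments=[0,0,0,-0.8,0,0,35,0,0,0,-0.8,0,0,35,0,0,0,-0.8,0,0,35,0,0,0,-0.8,0,0,35,0,0,0,-0.8,0,0,35])

```text
time_s: 6.45
tool_pos: [0.6311, 0.201, 0.1284]
tool_rot: [0.652, 0.276, 0.651, -0.275]
contact_force: [-4.3, 2.2, 8.3]
gripper_width: 0.0414
```

```bash
python3 -c "
from h import *
rel([.63,.2,.126],103.4)
c=snap('wrist','w3')"
```

```text
t 6.45 pos [0.6311 0.201  0.1284] yaw 44.19 tilt 0.1 w 0.0414 F [-4.3  2.2  8.3] q6 -0.58
shift units [ 0.09 -0.06 -0.  ] norm rows 0.1 turn units x -11.84
```

View pics/w3.png

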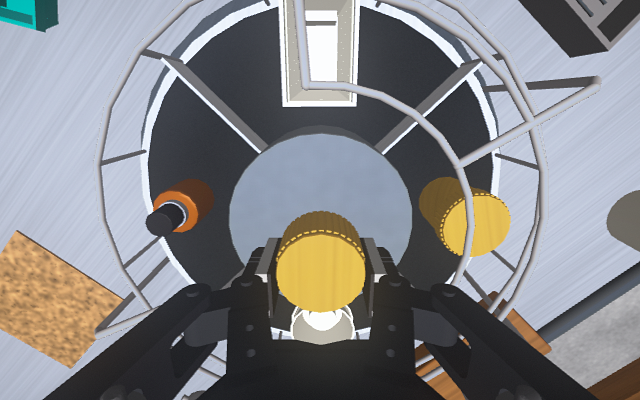

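move_arm(increments=[0,0,0,-0.8,0,0,35,0,0,0,-0.8,0,0,35,0,0,0,-0.8,0,0,35,0,0,0,-0.8,0,0,35,0,0,0,-0.8,0,0,35])

```text
time_s: 7.0
tool_pos: [0.6314, 0.2014, 0.1284]
tool_rot: [0.69, 0.159, 0.689, -0.157]
contact_force: [-1.0, 6.9, 6.3]
gripper_width: 0.0415
```

move_arm(increments=[0,0,0,-0.8,0,0,35,0,0,0,-0.8,0,0,35,0,0,0,-0.8,0,0,35,0,0,0,-0.8,0,0,35,0,0,0,-0.8,0,0,35])

```text
time_s: 7.5
tool_pos: [0.6316, 0.202, 0.1284]
tool_rot: [0.707, 0.037, 0.705, -0.035]
contact_force: [0.2, 11.8, 6.2]
gripper_width: 0.0414
```

move_arm(increments=[0,0,0,-0.8,0,0,35,0,0,0,-0.8,0,0,35,0,0,0,-0.8,0,0,35,0,0,0,-0.8,0,0,35,0,0,0,-0.4,0,0,35])

```text
time_s: 8.0
tool_pos: [0.6316, 0.2024, 0.1284]
tool_rot: [0.704, -0.074, 0.702, 0.076]
contact_force: [-0.1, 14.5, 4.7]
gripper_width: 0.0413
```

```bash
python3 -c "
from h import *
rel([.63,.2,.126],103.4)
c=snap('wrist','w4');W=c['W']
m=(abs(W[...,2]-.098)<.004); r=np.hypot(W[...,0]-.63,W[...,1]-.2005); P=W[m&(r>.07)&(r<.139)&(W[...,0]<.6)]
R_=cv2.minAreaRect(P[:,:2].astype(np.float32)*1000);print(len(P),R_)
"
```

```text
t 8.0 pos [0.6316 0.2024 0.1284] yaw 102.23 tilt 0.25 w 0.0413 F [-0.1 14.5  4.7] q6 -1.59
shift units [ 0.1  -0.08 -0.08] norm rows 0.1 turn units x -0.23
1904 ((567.8660278320312, 229.16030883789062), (188.2791290283203, 65.04553985595703), 53.58247375488281)
```

View pics/w4.png

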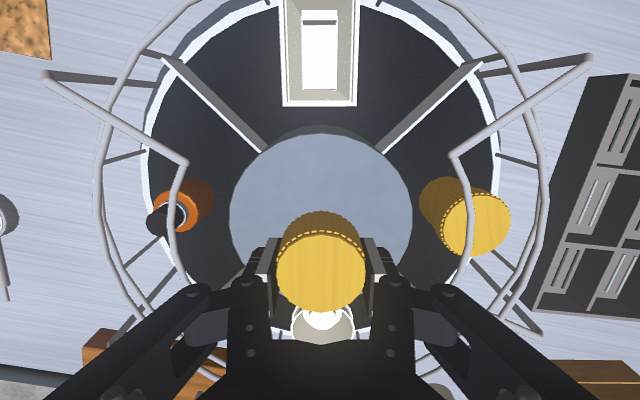

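move_arm(increments=[0,0,0,0,0,0,85,0,0,0,0,0,0,85,0,0,0,0,0,0,85,0,0,0,0,0,0,85,-1,0,0,0,0,0,85])

```text
time_s: 8.55
tool_pos: [0.6296, 0.2002, 0.1485]
tool_rot: [0.701, -0.074, 0.705, 0.074]
contact_force: [-0.5, -0.3, 0.7]
gripper_width: 0.085
```

move_arm(increments=[-1,0,0,0,0,0,85,-1,0,0,0,0,0,85,-0.5,0,0,0,0,0,85,0,0,0,0,0,0,85])

```text
time_s: 8.95
tool_pos: [0.6314, 0.2007, 0.2154]
tool_rot: [0.704, -0.074, 0.702, 0.074]
contact_force: [-0.2, 0.9, 0.4]
gripper_width: 0.0847
```

```bash
cat > m.py <<'E'
from h import *
def rimfit(W,z,box):
    (x0,x1,y0,y1)=box
    m=(abs(W[...,2]-z)<.004)&(W[...,0]>x0)&(W[...,0]<x1)&(W[...,1]>y0)&(W[...,1]<y1)
    k,l,st,ce=cv2.connectedComponentsWithStats(m.astype(np.uint8)); i=1+np.argmax(st[1:,4])
    P=W[l==i]; r=cv2.minAreaRect(P[:,:2].astype(np.float32)*1000); print('rim',len(P),P[:,2].mean().round(4),r, 'pix',ce[i]); return r
E
python3 -c "
from m import *
rel([.528,.177,.19],103.75)
c=snap('wrist','w5');W=c['W'];np.save('pics/w5.npy',W)
rimfit(W,.098,(.48,.575,.13,.22))
m=(abs(W[...,2]-.155)<.005)&(np.hypot(W[...,0]-.63,W[...,1]-.2)<.035)
P=W[m];print(len(P),cv2.minEnclosingCircle(P[:,:2].astype(np.float32)*1000))
for n in('scene','side'):
  c=snap(n,n+'1'); rimfit(c['W'],.098,(.48,.575,.13,.22))
"
```

```text
t 8.95 pos [0.6314 0.2007 0.2154] yaw 102.02 tilt 0.15 w 0.0847 F [-0.2  0.9  0.4] q6 -1.59
shift units [ 1.01 -0.07 -4.25] norm rows 4.2 turn units x -0.35
rim 794 0.097 ((526.6268310546875, 179.17283630371094), (61.82512283325195, 42.04843521118164), 12.259724617004395) pix [321.76322418  58.91939547]
2462 ((629.8646240234375, 202.4073028564453), 22.390625)
rim 91 0.0972 ((524.3955688476562, 179.05784606933594), (75.10372924804688, 45.10346984863281), 7.587400436401367) pix [407.31868132 217.57142857]
rim 87 0.0959 ((527.9474487304688, 178.53460693359375), (63.457435607910156, 47.44083023071289), 12.015789985656738) pix [309.77011494 146.79310345]
```

View pics/w5.png

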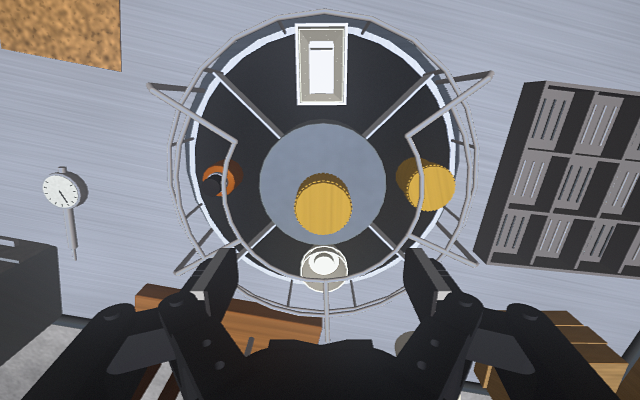

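move_arm(increments=[0,-0.05,-1,0,0,0,80,0,-0.04,-1,0,0,0,75,0,0,-1,0,0,0,75,0,0,-1,0,0,0,75,0,0,-0.27,-0.05,0,0,75])

```text
time_s: 9.6
tool_pos: [0.5249, 0.1759, 0.2128]
tool_rot: [0.702, -0.076, 0.704, 0.076]
contact_force: [0.4, 0.3, -0.7]
gripper_width: 0.0747
```

move_arm(increments=[0.5,0,0,0,0,0,75,1,0,0,0,0,0,75,1,0,0,0,0,0,75,0,0,0,0,0,0,75])

```text
time_s: 10.0
tool_pos: [0.5258, 0.1759, 0.1467]
tool_rot: [0.701, -0.076, 0.705, 0.075]
contact_force: [0.2, -0.1, 1.0]
gripper_width: 0.0749
```

```bash
python3 -c "
from m import *
rel([.527,.179,.084],102.3)
c=snap('wrist','w6');W=c['W'];np.save('pics/w6.npy',W)
rimfit(W,.098,(.48,.575,.13,.22))
"
```

```text
t 10.0 pos [0.5258 0.1759 0.1467] yaw 102.27 tilt 0.37 w 0.0749 F [ 0.2 -0.1  1. ] q6 -1.6
shift units [2.51 0.11 0.09] norm rows 2.5 turn units x -0.01
rim 1057 0.0968 ((527.0223388671875, 179.1494140625), (62.73234176635742, 42.055503845214844), 12.366302490234375) pix [324.90350047 216.70577105]
```

View pics/w6.png

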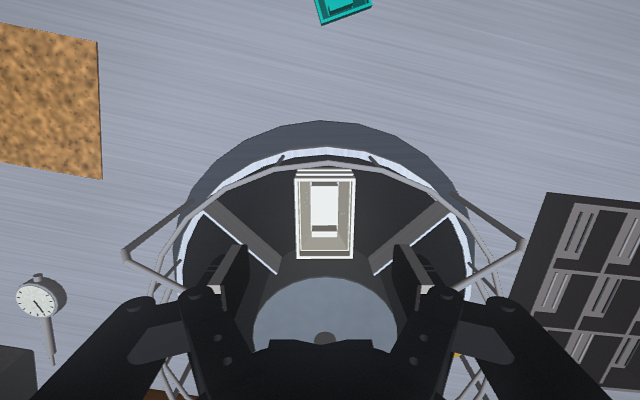

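move_arm(increments=[0.5,0.12,0.08,0,0,0,65,0.8,0,0,0,0,0,65,0.7,0,0,0,0,0,65,0.5,0,0,0,0,0,65,0,0,0,0,0,0,65])

```text
time_s: 10.55
tool_pos: [0.5279, 0.1796, 0.0875]
tool_rot: [0.702, -0.076, 0.704, 0.076]
contact_force: [0.3, 0.1, 0.6]
gripper_width: 0.0653
```

```bash
python3 -c "
from m import *
rel([.527,.179,.084],102.3)
c=snap('side','s2');W=c['W']
cv2.imwrite('pics/s2c.png',cv2.resize(c['image'][80:220,230:420,::-1],None,fx=4,fy=4,interpolation=cv2.INTER_CUBIC))
"
```

```text
t 10.55 pos [0.5279 0.1796 0.0875] yaw 102.28 tilt 0.11 w 0.0653 F [0.3 0.1 0.6] q6 -1.6
shift units [ 0.14 -0.02 -0.04] norm rows 0.1 turn units x -0.0
```

View pics/s2c.png

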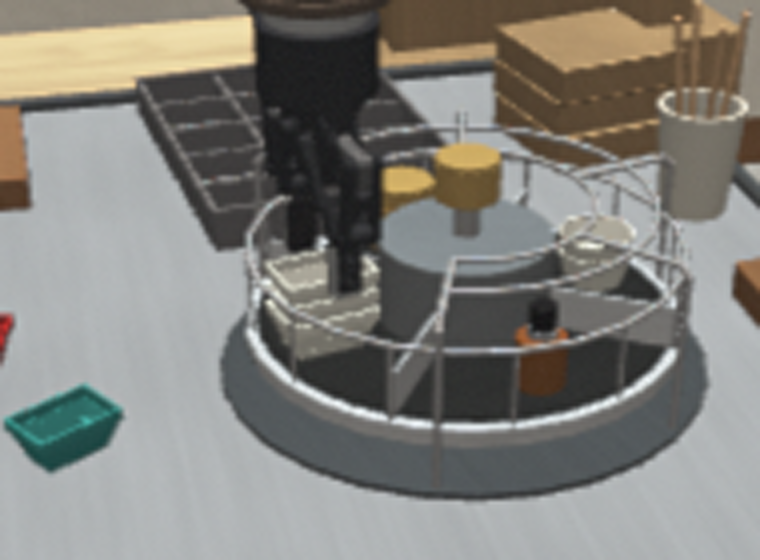

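move_arm(increments=[0.08,0,0,0,0,0,50,0,0,0,0,0,0,36,0,0,0,0,0,0,36,0,0,0,0,0,0,36,0,0,0,0,0,0,36])

```text
time_s: 11.1
tool_pos: [0.5289, 0.1797, 0.0879]
tool_rot: [0.704, -0.076, 0.702, 0.076]
contact_force: [0.6, 0.8, 6.6]
gripper_width: 0.0406
```

```bash
python3 -c "
from m import *
rel([.527,.179,.084],102.3)
c=snap('wrist','w7')
"
```

```text
t 11.1 pos [0.5289 0.1797 0.0879] yaw 102.28 tilt 0.11 w 0.0406 F [0.6 0.8 6.6] q6 -1.6
shift units [ 0.15 -0.01 -0.08] norm rows 0.2 turn units x -0.0
```

View pics/w7.png

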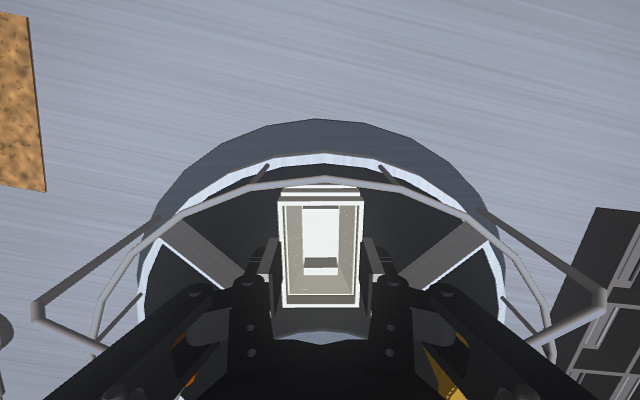

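move_arm(increments=[-0.2,0,0,0,0,0,36,-0.3,0,0,0,0,0,36,-0.5,0,0,0,0,0,36,-0.5,0,0,0,0,0,36,0,0,0,0,0,0,36])

```text
time_s: 11.65
tool_pos: [0.5292, 0.1798, 0.1268]
tool_rot: [0.704, -0.076, 0.702, 0.076]
contact_force: [0.9, -0.1, -0.3]
gripper_width: 0.0401
```

```bash
python3 -c "
from m import *
rel([.507,-.113,.18],102.3)
for n in('side','scene'):
  c=snap(n,n+'3')
  y,x=((80,230) if n=='side' else (180,320))
  cv2.imwrite('pics/s3%s.png'%n,cv2.resize(c['image'][y:y+140,x:x+190,::-1],None,fx=4,fy=4,interpolation=cv2.INTER_CUBIC))
"
```

```text
t 11.65 pos [0.5292 0.1798 0.1268] yaw 102.28 tilt 0.19 w 0.0401 F [ 0.9 -0.1 -0.3] q6 -1.6
shift units [ -2.14 -11.25  -3.35] norm rows 11.3 turn units x -0.0
```

View pics/s3side.png

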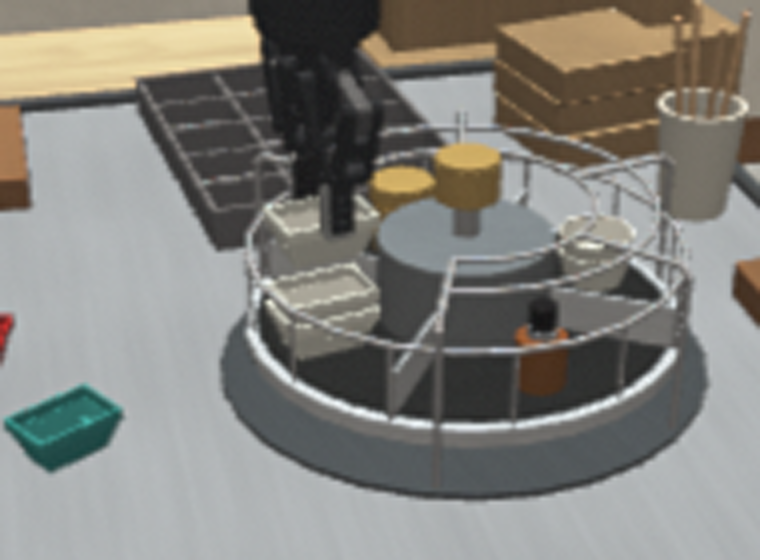

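move_arm(increments=[-1,0,0,0,0,0,36,-1,0,0,0,0,0,36,-0.8,-0.5,-0.15,0,0,0,36,0,-0.8,-0.24,0,0,0,36,0,-0.8,-0.24,0,0,0,36])

```text
time_s: 12.25
tool_pos: [0.5239, 0.1245, 0.1943]
tool_rot: [0.703, -0.076, 0.703, 0.076]
contact_force: [0.3, -0.5, -0.0]
gripper_width: 0.0404
```

move_arm(increments=[0,-0.8,-0.24,0,0,0,36,0,-0.8,-0.24,0,0,0,36,0,-0.8,-0.24,0,0,0,36,0,-0.8,-0.24,0,0,0,36,0,-0.8,-0.24,0,0,0,36])

```text
time_s: 12.75
tool_pos: [0.5157, 0.02, 0.1937]
tool_rot: [0.703, -0.076, 0.703, 0.076]
contact_force: [0.2, 0.8, 0.0]
gripper_width: 0.0404
```

move_arm(increments=[0,-0.8,-0.24,0,0,0,36,0,-0.8,-0.24,0,0,0,36,0,-0.8,-0.24,0,0,0,36,0,-0.8,-0.24,0,0,0,36,0,-0.8,-0.24,0,0,0,36])

```text
time_s: 13.25
tool_pos: [0.5076, -0.0841, 0.1937]
tool_rot: [0.703, -0.075, 0.703, 0.076]
contact_force: [0.4, 0.1, -0.8]
gripper_width: 0.0402
```

```bash
python3 -c "
from m import *
rel([.507,-.113,.022],102.3)
c=snap('wrist','w8'); c=snap('side','s8')
"
```

```text
t 13.25 pos [ 0.5076 -0.0841  0.1937] yaw 102.28 tilt 0.06 w 0.0402 F [ 0.4  0.1 -0.8] q6 -2.1
shift units [ 6.87 -1.13 -0.26] norm rows 6.9 turn units x -0.0
```

View pics/w8.png

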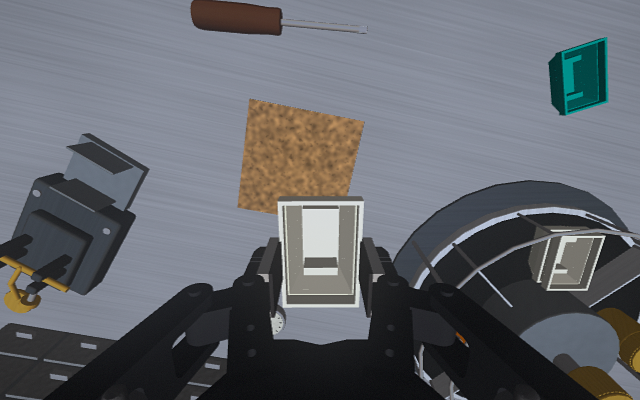

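View pics/s8.png

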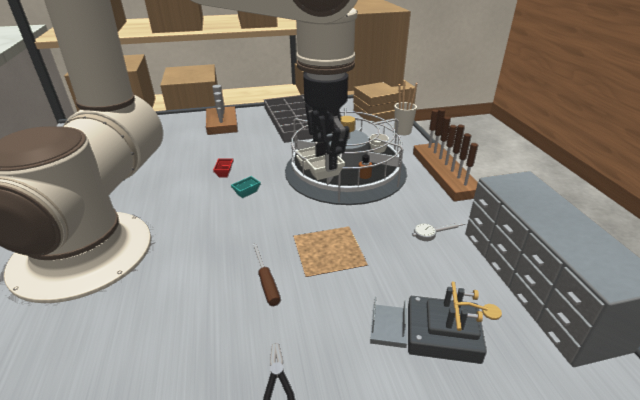

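move_arm(increments=[0.8,-0.6,-0.2,0,0,0,36,1,-0.55,-0.06,0,0,0,36,1,0,0,0,0,0,36,1,0,0,0,0,0,36,1,0,0,0,0,0,36])

```text
time_s: 13.85
tool_pos: [0.5075, -0.1122, 0.0729]
tool_rot: [0.703, -0.075, 0.703, 0.076]
contact_force: [0.6, -0.3, -1.1]
gripper_width: 0.0404
```

move_arm(increments=[1,0,0,0,0,0,36,0.6,0,0,0,0,0,36,0.1,0,0,0,0,0,36,0,0,0,0,0,0,36])

```text
time_s: 14.25
tool_pos: [0.5076, -0.1124, 0.0317]
tool_rot: [0.703, -0.076, 0.703, 0.076]
contact_force: [-0.1, 0.8, -0.4]
gripper_width: 0.04
```

```bash
python3 -c "
from m import *
rel([.507,-.113,.022],102.3)
c=snap('side','s9')
cv2.imwrite('pics/s9c.png',cv2.resize(c['image'][180:300,250:400,::-1],None,fx=5,fy=5,interpolation=cv2.INTER_CUBIC))
"
```

```text
t 14.25 pos [ 0.5076 -0.1124  0.0317] yaw 102.29 tilt 0.05 w 0.04 F [-0.1  0.8 -0.4] q6 -2.15
shift units [ 0.39 -0.02 -0.03] norm rows 0.4 turn units x -0.0
```

View pics/s9c.png

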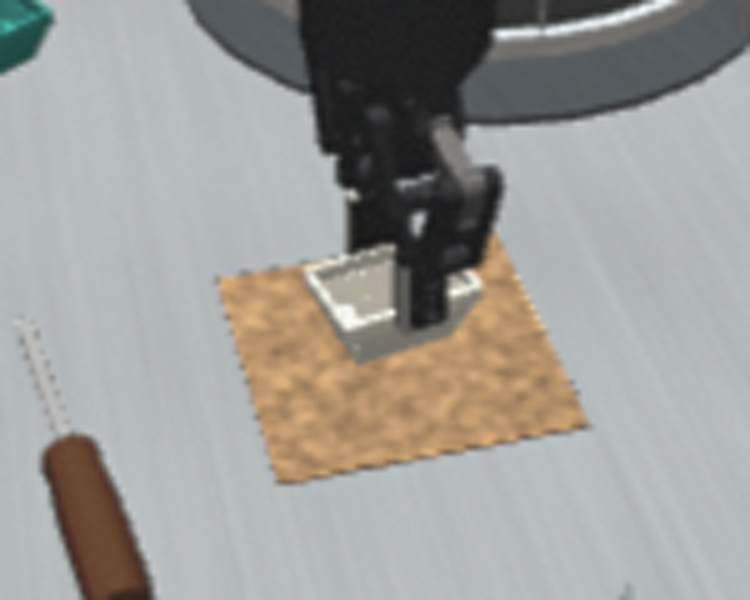

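move_arm(increments=[0.15,0,0,0,0,0,36,0.12,0,0,0,0,0,36,0.08,0,0,0,0,0,36,0,0,0,0,0,0,36])

```text
time_s: 14.7
tool_pos: [0.5076, -0.1127, 0.0229]
tool_rot: [0.703, -0.076, 0.703, 0.076]
contact_force: [-0.6, 1.2, -0.5]
gripper_width: 0.0403
```

```bash
python3 -c "
from m import *
rel([.507,-.113,.022],102.3)
"
```

```text
t 14.7 pos [ 0.5076 -0.1127  0.0229] yaw 102.27 tilt 0.02 w 0.0403 F [-0.6  1.2 -0.5] q6 -2.15
shift units [ 0.04 -0.01 -0.03] norm rows 0.0 turn units x -0.01
```

Not yet touching; lower until there's contact.

move_arm(increments=[0.06,0,0,0,0,0,36,0,0,0,0,0,0,36])

```text
time_s: 14.9
tool_pos: [0.5079, -0.1128, 0.0219]
tool_rot: [0.703, -0.076, 0.703, 0.076]
contact_force: [-1.1, -0.6, 5.1]
gripper_width: 0.04
```

move_arm(increments=[0.06,0,0,0,0,0,36,0,0,0,0,0,0,36])

```text
time_s: 15.1
tool_pos: [0.508, -0.1129, 0.0218]
tool_rot: [0.703, -0.076, 0.703, 0.076]
contact_force: [-12.5, 3.4, 30.5]
gripper_width: 0.0401
```

move_arm(increments=[-0.07,0,0,0,0,0,36,0,0,0,0,0,0,44,0,0,0,0,0,0,60,0,0,0,0,0,0,75,0,0,0,0,0,0,80])

```text
time_s: 15.6
tool_pos: [0.5077, -0.1127, 0.0216]
tool_rot: [0.703, -0.076, 0.703, 0.076]
contact_force: [-0.0, 0.2, -0.8]
gripper_width: 0.0799
```

move_arm(increments=[-0.5,0,0,0,0,0,80,-1,0,0,0,0,0,80,-1,0,0,0,0,0,80,-1,0,0,0,0,0,80,0,0,0,0,0,0,80])

```text
time_s: 16.1
tool_pos: [0.5092, -0.1133, 0.1135]
tool_rot: [0.705, -0.077, 0.701, 0.075]
contact_force: [0.9, -0.1, -0.3]
gripper_width: 0.0796
```

```bash
python3 -c "
from m import *
rel([.507,-.113,.12],12.3)
b=(.44,.57,-.18,-.05)
c=snap('wrist','w10'); rimfit(c['W'],.032,b); np.save('pics/w10.npy',c['W'])
for n in('side','scene'):
  c=snap(n,n+'10'); rimfit(c['W'],.032,b)
"
```

```text
t 16.1 pos [ 0.5092 -0.1133  0.1135] yaw 102.28 tilt 0.31 w 0.0796 F [ 0.9 -0.1 -0.3] q6 -2.15
shift units [-0.26  0.03 -0.08] norm rows 0.3 turn units x 18.0
rim 769 0.0308 ((506.0200500488281, -113.35099792480469), (61.860782623291016, 42.11822509765625), 12.252214431762695) pix [321.5916775  196.49414824]
rim 151 0.0304 ((507.03131103515625, -115.01960754394531), (62.547454833984375, 45.887428283691406), 11.308385848999023) pix [328.16556291 240.13245033]
rim 84 0.0309 ((506.8371276855469, -114.10443878173828), (66.74154663085938, 42.22172164916992), 12.29525089263916) pix [294.22619048 204.63095238]
```

View pics/w10.png

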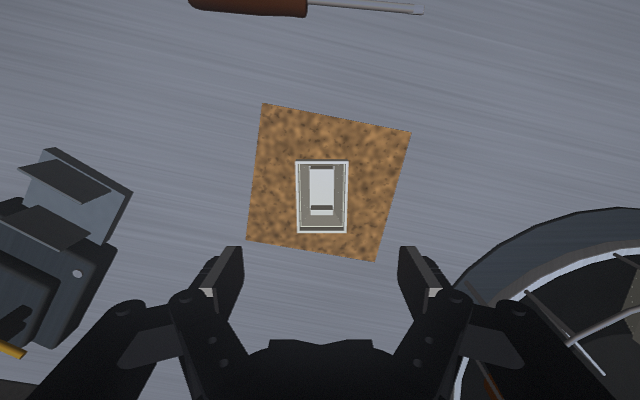

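move_arm(increments=[0,0,0,1,0,0,85,0,0,0,1,0,0,85,0,0,0,1,0,0,85,0,0,0,1,0,0,85,0,0,0,1,0,0,85])

```text
time_s: 16.75
tool_pos: [0.5072, -0.1126, 0.1083]
tool_rot: [0.702, 0.08, 0.703, -0.079]
contact_force: [0.8, 0.2, 0.2]
gripper_width: 0.0851
```

move_arm(increments=[0,0,0,1,0,0,85,0,0,0,1,0,0,85,0,0,0,1,0,0,85,0,0,0,1,0,0,85,0,0,0,1,0,0,85])

```text
time_s: 17.25
tool_pos: [0.5072, -0.1126, 0.1083]
tool_rot: [0.668, 0.23, 0.669, -0.23]
contact_force: [-0.1, 0.6, -0.1]
gripper_width: 0.085
```

move_arm(increments=[0,0,0,1,0,0,85,0,0,0,1,0,0,85,0,0,0,1,0,0,85,0,0,0,1,0,0,85,0,0,0,1,0,0,85])

```text
time_s: 17.75
tool_pos: [0.5072, -0.1126, 0.1083]
tool_rot: [0.602, 0.369, 0.604, -0.369]
contact_force: [-0.3, 0.4, -0.1]
gripper_width: 0.0849
```

move_arm(increments=[0,0,0,1,0,0,85,0,0,0,1,0,0,85,0,0,0,1,0,0,85,0,0,0,0,0,0,85])

```text
time_s: 18.15
tool_pos: [0.5073, -0.1126, 0.1084]
tool_rot: [0.55, 0.444, 0.551, -0.444]
contact_force: [0.7, -0.0, 0.4]
gripper_width: 0.0852
```

```bash
python3 -c "
from m import *
rel([.507,-.1135,.04],12.2)
b=(.44,.57,-.18,-.05)
c=snap('wrist','w11'); rimfit(c['W'],.032,b); np.save('pics/w11.npy',c['W'])
"
```

```text
t 18.15 pos [ 0.5073 -0.1126  0.1084] yaw 12.18 tilt 0.1 w 0.0852 F [ 0.7 -0.   0.4] q6 -0.58
shift units [ 2.74 -0.02  0.04] norm rows 2.7 turn units x -0.0
rim 892 0.0308 ((506.4669189453125, -113.21688842773438), (62.162635803222656, 42.47090530395508), 12.296881675720215) pix [319.12219731 202.80941704]
```

View pics/w11.png

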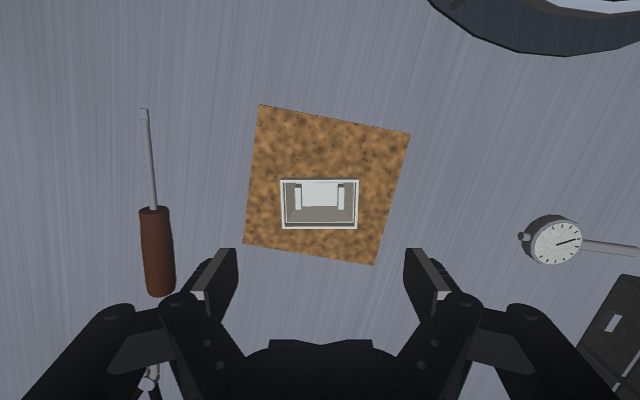

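move_arm(increments=[1,-0.02,0.02,0,0,0,85,1,0,0.02,0,0,0,85,1,0,0,0,0,0,85,0.66,0,0,0,0,0,85,0,0,0,0,0,0,85])

```text
time_s: 18.7
tool_pos: [0.506, -0.1133, 0.0154]
tool_rot: [0.55, 0.443, 0.553, -0.443]
contact_force: [0.1, 0.1, 0.3]
gripper_width: 0.0852
```

```bash
python3 -c "
from m import *
rel([.507,-.1135,.017],12.2)
c=snap('side','s12')
cv2.imwrite('pics/s12c.png',cv2.resize(c['image'][180:300,250:400,::-1],None,fx=5,fy=5,interpolation=cv2.INTER_CUBIC))
c=snap('wrist','w12')
"
```

```text
t 18.7 pos [ 0.506  -0.1133  0.0154] yaw 12.42 tilt 0.25 w 0.0852 F [0.1 0.1 0.3] q6 -0.59
shift units [-0.06  0.04  0.02] norm rows 0.1 turn units x 0.04
```

View pics/s12c.png

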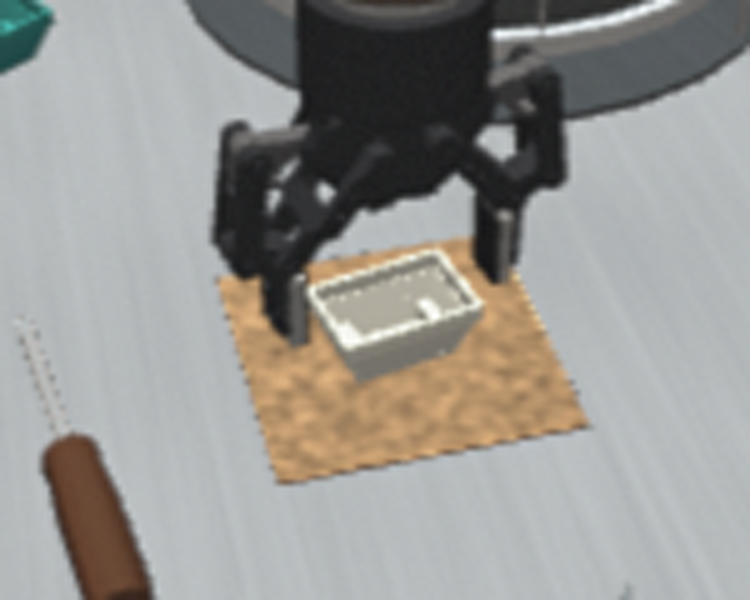

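View pics/w12.png

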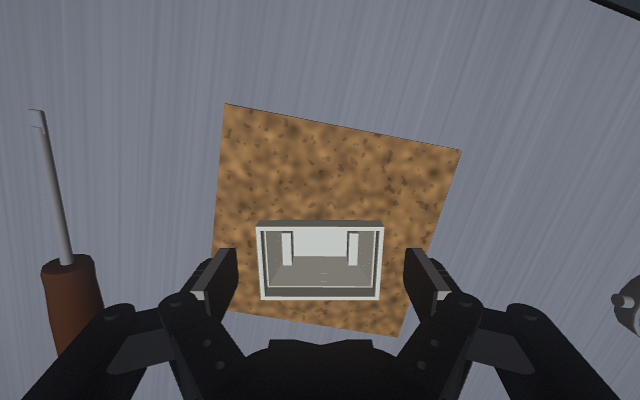

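Well aligned over the tray's ends; close.

move_arm(increments=[0,0,0,0,0,0,70,0,0,0,0,0,0,58,0,0,0,0,0,0,56,0,0,0,0,0,0,56,0,0,0,0,0,0,56])

```text
time_s: 19.3
tool_pos: [0.508, -0.114, 0.0193]
tool_rot: [0.551, 0.444, 0.55, -0.443]
contact_force: [-2.4, 0.7, 10.3]
gripper_width: 0.0599
```

```bash
python3 -c "
from m import *
rel([.507,-.1135,.017],12.2)
"
```

```text
t 19.3 pos [ 0.508  -0.114   0.0193] yaw 12.31 tilt 0.11 w 0.0599 F [-2.4  0.7 10.3] q6 -0.58
shift units [ 0.09 -0.04 -0.03] norm rows 0.1 turn units x 0.02
```

move_arm(increments=[-0.2,0,0,0,0,0,56,-0.5,0,0,0,0,0,56,-1,0,0,0,0,0,56,-1,0,0,0,0,0,56,-1,0,0,0,0,0,56])

```text
time_s: 19.8
tool_pos: [0.5075, -0.1138, 0.1125]
tool_rot: [0.551, 0.444, 0.55, -0.443]
contact_force: [1.0, -0.2, 0.1]
gripper_width: 0.06
```

move_arm(increments=[-1,0,0,-1,0,0,56,-0.3,0,0,-1,0,0,56,0,0,0,-1,0,0,56,0,0,0,-1,0,0,56,0,0,0,-1,0,0,56])

```text
time_s: 20.3
tool_pos: [0.5075, -0.1138, 0.1441]
tool_rot: [0.635, 0.313, 0.634, -0.313]
contact_force: [1.4, -0.1, -0.6]
gripper_width: 0.0601
```

move_arm(increments=[0,0,0,-1,0,0,56,0,0,0,-1,0,0,56,0,0,0,-1,0,0,56,0,0,0,-1,0,0,56,0,0,0,-1,0,0,56])

```text
time_s: 20.8
tool_pos: [0.5075, -0.1138, 0.144]
tool_rot: [0.687, 0.168, 0.687, -0.168]
contact_force: [-0.6, 0.6, 0.3]
gripper_width: 0.0596
```

```bash
python3 -c "
from m import *
rel([.56,-.326,.13],69)
c=snap('wrist','w13');np.save('pics/w13.npy',c['W'])
"
```

```text
t 20.8 pos [ 0.5075 -0.1138  0.144 ] yaw 62.5 tilt 0.05 w 0.0596 F [-0.6  0.6  0.3] q6 -1.46
shift units [ 0.56 -6.56  5.78] norm rows 6.6 turn units x -1.3
```

View pics/w13.png

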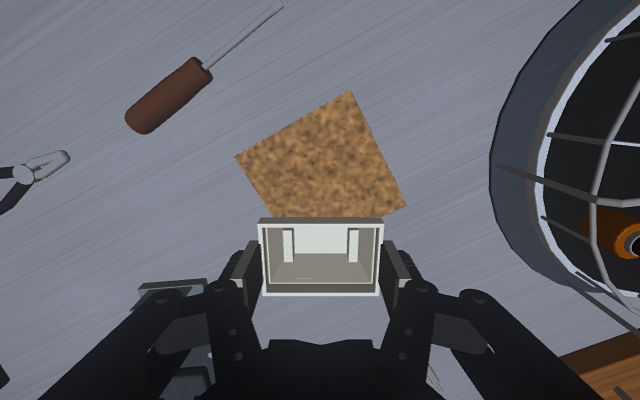

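```bash
cat > f.py <<'E'
from m import *
import sys
a=np.radians(-20.5); c=np.array([.561,-.327]); ex=np.array([np.cos(a),np.sin(a)]); ey=np.array([-np.sin(a),np.cos(a)])
ims={}
for f in ['scene0','side0','w10']+sys.argv[1:]:
    W=np.load(f'pics/{f}.npy'); Q=W[...,:2]-c; x=(Q@ex)*1000;y=(Q@ey)*1000;z=W[...,2]*1000
    n=(abs(x)<33)&(abs(y)<50)
    # cheek: points at z 20..47
    k=n&(z>20)&(z<49)
    for s in(-1,1):
        m=k&(x*s>12)
        if m.sum()>10: 
            p=np.polyfit(y[m],x[m],1); print(f,'cheek',s,m.sum(),'x med',np.median(x[m]).round(1),'pct',np.percentile(x[m],[5,50,95]).round(1),'y',np.percentile(y[m],[1,99]).round(1),'slope deg',np.degrees(np.arctan(p[0])).round(2),'x at y0',p[1].round(1),'zmax',z[m].max().round(1))
    m=n&(abs(z-12)<2.5)
    if m.sum()>10: print(f,'floor',m.sum(),'x',np.percentile(x[m],[1,99]).round(1),'y',np.percentile(y[m],[1,99]).round(1),'z',np.median(z[m]).round(1))
E
python3 f.py
python3 - <<'E'
import cv2
a=cv2.imread('pics/w8.png'); cv2.imwrite('pics/w8c.png',cv2.resize(a[120:300,0:170],None,fx=3.3,fy=3.3,interpolation=cv2.INTER_CUBIC))
E
```

```text
scene0 cheek -1 93 x med -24.2 pct [-26.  -24.2 -22.8] y [-23.8  24.7] slope deg 1.26 x at y0 -24.2 zmax 46.9
scene0 cheek 1 87 x med 26.2 pct [24.3 26.2 27.5] y [-26.5  23.2] slope deg 1.88 x at y0 26.0 zmax 47.2
scene0 floor 254 x [-26.5  24.2] y [-37.2  37.1] z 11.9
side0 cheek -1 50 x med -25.1 pct [-26.3 -25.1 -23.8] y [-27.2  20.2] slope deg 1.43 x at y0 -24.8 zmax 47.2
side0 cheek 1 84 x med 24.9 pct [23.9 24.9 26.3] y [-28.1  20.4] slope deg 1.2 x at y0 25.1 zmax 46.9
side0 floor 1127 x [-27.   31.6] y [-39.9  34.5] z 11.4
w10 cheek -1 1604 x med -27.1 pct [-28.2 -27.1 -25.7] y [-24.6  24.4] slope deg 1.86 x at y0 -27.0 zmax 46.6
w10 cheek 1 1825 x med 23.5 pct [22.2 23.5 31.6] y [-42.8  22.9] slope deg -2.49 x at y0 23.8 zmax 47.0
w10 floor 3449 x [-29.4  32.2] y [-43.   35.8] z 11.1
```

View pics/w8c.png

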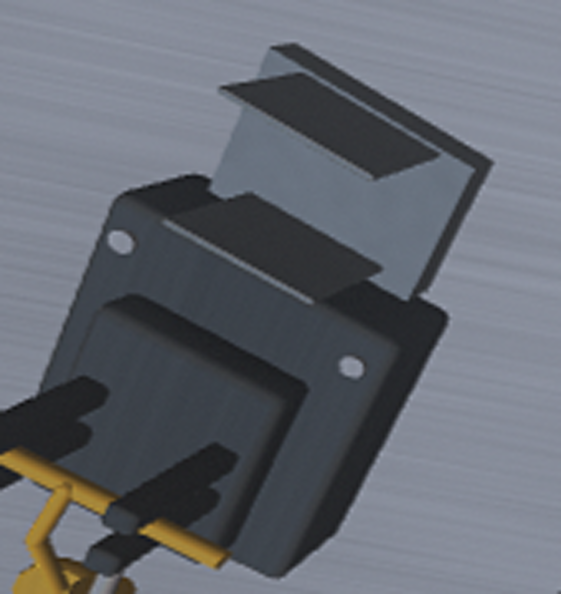

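```bash
python3 -c "
from m import *
rel([.562,-.328,.13],68)
"
```

```text
t 20.85 pos [ 0.5075 -0.1138  0.144 ] yaw 62.83 tilt 0.05 w 0.0602 F [ 0.3  1.  -0.4] q6 -1.47
shift units [ 0.56 -6.63  5.85] norm rows 6.6 turn units x -1.03
```

move_arm(increments=[0,0,0,-1,0,0,56,0,0,0,-0.1,0,0,56])

```text
time_s: 21.05
tool_pos: [0.5075, -0.1138, 0.1436]
tool_rot: [0.694, 0.136, 0.694, -0.136]
contact_force: [-0.2, 0.7, 0.3]
gripper_width: 0.0598
```

```bash
python3 -c "
from m import *
rel([.562,-.328,.12],68)
"
```

```text
t 21.05 pos [ 0.5075 -0.1138  0.1436] yaw 67.82 tilt 0.04 w 0.0598 F [-0.2  0.7  0.3] q6 -1.55
shift units [ 0.95 -7.11  5.25] norm rows 7.1 turn units x -0.04
```

move_arm(increments=[0,-0.79,0.58,0,0,0,56,0,-0.79,0.58,0,0,0,56,0,-0.79,0.58,0,0,0,56,0,-0.79,0.58,0,0,0,56,0,-0.79,0.58,0,0,0,56])

```text
time_s: 21.55
tool_pos: [0.5374, -0.2337, 0.1434]
tool_rot: [0.694, 0.137, 0.693, -0.137]
contact_force: [0.4, -0.4, -0.1]
gripper_width: 0.06
```

move_arm(increments=[0,-0.79,0.58,0,0,0,56,0,-0.79,0.58,0,0,0,56,0,-0.79,0.58,0,0,0,56,0,-0.79,0.6,0,0,0,56,0.4,0,0,0,0,0,56])

```text
time_s: 22.05
tool_pos: [0.5621, -0.3308, 0.1339]
tool_rot: [0.694, 0.137, 0.693, -0.138]
contact_force: [0.1, 0.5, -0.8]
gripper_width: 0.0598
```

move_arm(increments=[0.6,0,0,0,0,0,56,0.6,0,0,0,0,0,56,0,0,0,0,0,0,56])

```text
time_s: 22.35
tool_pos: [0.5605, -0.3265, 0.0999]
tool_rot: [0.693, 0.137, 0.695, -0.136]
contact_force: [0.4, 0.4, -0.2]
gripper_width: 0.0602
```

```bash
cat > look.py <<'E'
from m import *
import sys
t=sys.argv[1]
rel([.562,-.328,.0295],68)
for n,y,x in(('side',240,330),('scene',150,140)):
  c=snap(n,n+t); np.save('pics/'+n+t+'.npy',c['W'])
  cv2.imwrite(f'pics/{n}{t}c.png',cv2.resize(c['image'][y:y+110,x:x+150,::-1],None,fx=5,fy=5,interpolation=cv2.INTER_CUBIC))
c=snap('wrist','wrist'+t); np.save('pics/wrist'+t+'.npy',c['W'])
E
python3 look.py 14
```

```text
t 22.35 pos [ 0.5605 -0.3265  0.0999] yaw 67.77 tilt 0.24 w 0.0602 F [ 0.4  0.4 -0.2] q6 -1.83
shift units [ 2.82 -0.04  0.09] norm rows 2.8 turn units x -0.05
```

View pics/side14c.png

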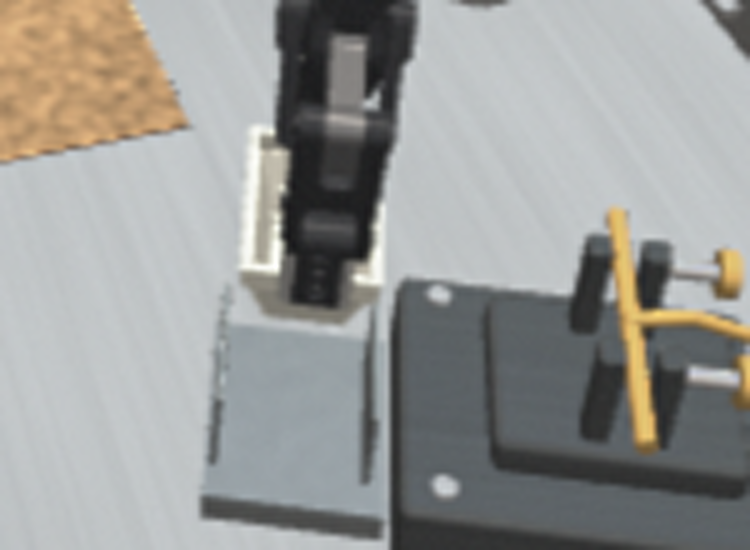

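View pics/scene14c.png

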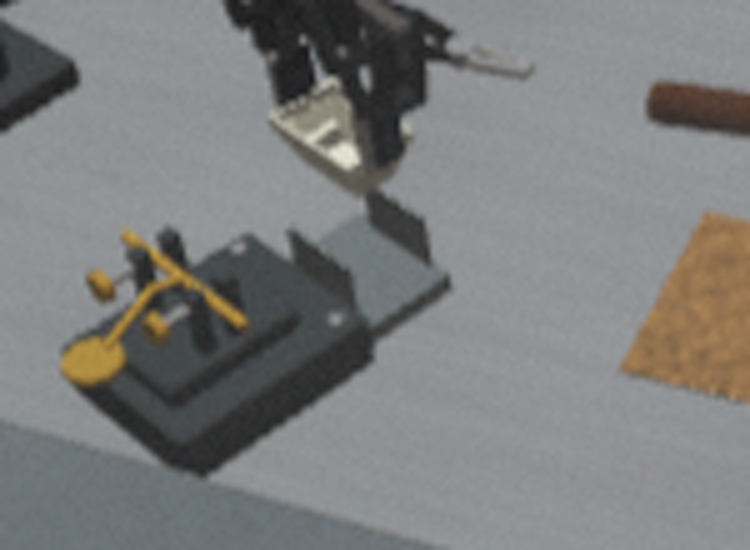

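View pics/wrist14.png

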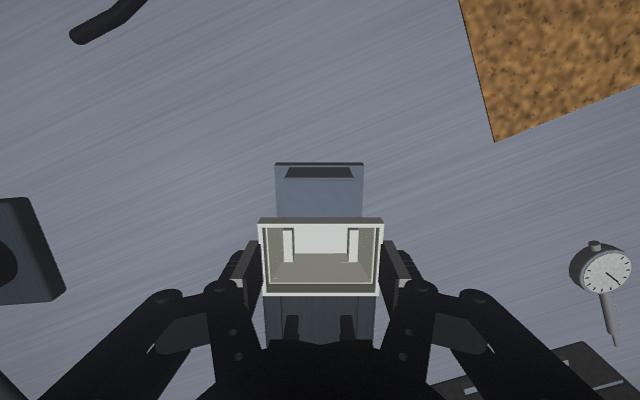

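```bash
cat > g.py <<'E'
from m import *
import sys
zr=float(sys.argv[1])
a=np.radians(-22); c=np.array([.5612,-.3276]); ex=np.array([np.cos(a),np.sin(a)]); ey=np.array([-np.sin(a),np.cos(a)])
for f in sys.argv[2:]:
    W=np.load(f'pics/{f}.npy'); Q=W[...,:2]-c; x=(Q@ex)*1000;y=(Q@ey)*1000;z=W[...,2]*1000
    def S(n,m):
        if m.sum()>8:
            p=np.polyfit(y[m],x[m],1)
            print(f,n,m.sum(),'x',np.percentile(x[m],[1,50,99]).round(1),'y',np.percentile(y[m],[1,99]).round(1),'z',np.median(z[m]).round(1),'slope',np.degrees(np.arctan(p[0])).round(2))
    S('floor',(abs(z-12)<2)&(abs(x)<28)&(abs(y)<45)); S('cheek-',(z>22)&(z<48)&(abs(y)<30)&(x<-15)&(x>-33)); S('cheek+',(z>22)&(z<48)&(abs(y)<30)&(x>15)&(x<31))
    S('trayrim',(abs(z-zr)<2.5)&(abs(x)<35)&(abs(y)<45))
    img=cv2.imread(f'pics/{f}.png'); hsv=cv2.cvtColor(img,cv2.COLOR_BGR2HSV); wh=(hsv[...,2]>130)&(hsv[...,1]<45)&(abs(z-zr)<3)&(abs(x)<40)&(abs(y)<45)
    P=np.stack([x,y],-1)[wh].astype(np.float32); S('white rim',wh)
    if len(P)>5: print(cv2.minAreaRect(P))
E
python3 g.py 112.6 wrist14 side14 scene14
```

```text
wrist14 floor 3420 x [-27.7  -2.3  16.3] y [-37.1  35.6] z 11.2 slope -0.32
wrist14 cheek- 699 x [-27.7 -27.3 -24.8] y [-24.7  23.6] z 39.1 slope -0.05
wrist14 trayrim 2538 x [-22.3  -6.9  20. ] y [-34.4  35.1] z 113.7 slope 0.24
wrist14 white rim 1253 x [-21.7 -11.6  20.3] y [-30.4  31.2] z 114.2 slope 0.44
((-0.6583499908447266, 0.4426860809326172), (62.370826721191406, 42.456180572509766), 89.74249267578125)
side14 floor 982 x [-27.2   0.3  25.8] y [-38.5  34.8] z 11.4 slope -0.84
side14 cheek- 48 x [-26.3 -25.1 -24. ] y [-27.1  22. ] z 44.2 slope 0.02
side14 cheek+ 82 x [24.  24.3 26.3] y [-27.   20.4] z 41.3 slope -0.41
side14 trayrim 120 x [-21.9  -9.2  20.1] y [-42.5  30.4] z 112.1 slope -16.04
side14 white rim 98 x [-21.9 -16.6  20.1] y [-31.9  30.7] z 111.9 slope -19.39
((-0.9071140289306641, -0.5773448944091797), (63.63029479980469, 42.057212829589844), 89.75013732910156)
scene14 floor 215 x [-27.2  -5.7  21.6] y [-37.5  36.4] z 11.9 slope 10.81
scene14 cheek- 83 x [-28.8 -24.7 -23.3] y [-25.2  24. ] z 33.8 slope -0.16
scene14 cheek+ 80 x [22.6 25.6 27.5] y [-24.5  24.1] z 35.3 slope -0.6
scene14 trayrim 65 x [-20.9  10.4  21.8] y [-33.   42.3] z 112.9 slope 6.38
scene14 white rim 19 x [-21.   16.2  19.5] y [-31.5  31.1] z 114.1 slope 2.76
((-0.6496181488037109, -0.28478240966796875), (40.17367172241211, 62.671688079833984), 0.978988528251648)
```

move_arm(increments=[0.5,-0.04,0.01,0,0,0,56,0.7,0,0,0,0,0,56,0.5,0,0,0,0,0,56,0,0,0,0,0,0,56,0,0,0,0,0,0,56])

```text
time_s: 23.0
tool_pos: [0.5614, -0.329, 0.0604]
tool_rot: [0.694, 0.136, 0.694, -0.136]
contact_force: [0.9, -0.0, -0.4]
gripper_width: 0.0598
```

```bash
python3 look.py 15; python3 g.py 70 wrist15 side15 scene15
```

```text
t 23.0 pos [ 0.5614 -0.329   0.0604] yaw 67.78 tilt 0.01 w 0.0598 F [ 0.9 -0.  -0.4] q6 -1.83
shift units [1.24 0.04 0.01] norm rows 1.2 turn units x -0.04
wrist15 floor 2668 x [-27.7  -9.2   0.6] y [-37.2  35.7] z 11.1 slope 0.11
wrist15 cheek- 1138 x [-27.8 -27.3 -25.5] y [-25.1  23.5] z 38.1 slope 0.27
wrist15 trayrim 1763 x [-21.5  -1.4  21. ] y [-35.6  31.9] z 70.7 slope 1.04
wrist15 white rim 833 x [-20.6 -10.5  21.2] y [-32.1  29.5] z 72.6 slope 0.58
((0.4490642547607422, -1.413167953491211), (62.35322570800781, 42.84197998046875), 89.81568908691406)
side15 floor 659 x [-27.4  -1.9  27.3] y [-39.1  27.8] z 11.4 slope -11.96
side15 cheek- 48 x [-26.3 -25.1 -24. ] y [-27.6  20.8] z 44.4 slope -0.01
side15 cheek+ 55 x [24.  25.4 26.2] y [-27.   21.3] z 42.7 slope 0.75
side15 trayrim 85 x [-20.2 -14.4  21.1] y [-40.2  28.7] z 71.4 slope -18.08
side15 white rim 89 x [-20.2 -16.   21.1] y [-34.   28.9] z 71.7 slope -19.5
((0.4224224090576172, -2.3558216094970703), (41.361793518066406, 63.6212043762207), 0.19816234707832336)
scene15 floor 181 x [-26.2  -3.1  22.4] y [-37.4  36.5] z 12.0 slope 2.03
scene15 cheek- 30 x [-27.3 -24.4 -22.4] y [ 4.6 24.6] z 29.7 slope -1.14
scene15 cheek+ 79 x [23.7 25.5 27.6] y [-26.   23.9] z 34.7 slope -0.48
scene15 trayrim 59 x [-19.6  14.2  22.8] y [-33.5  35.4] z 70.6 slope 5.88
scene15 white rim 14 x [-19.3  14.7  19.9] y [-33.4  21.1] z 71.4 slope 0.11
((0.14495086669921875, -5.345813751220703), (40.02617263793945, 55.81867218017578), 0.6610042452812195)
```

View pics/side15c.png

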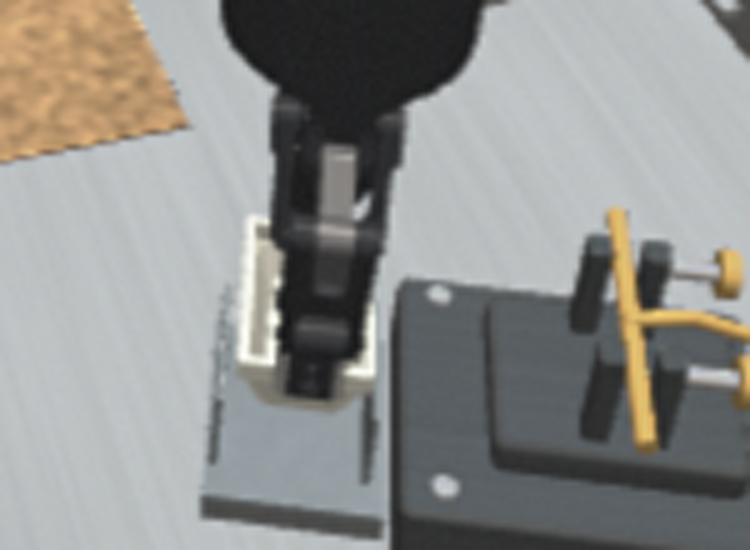

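View pics/scene15c.png

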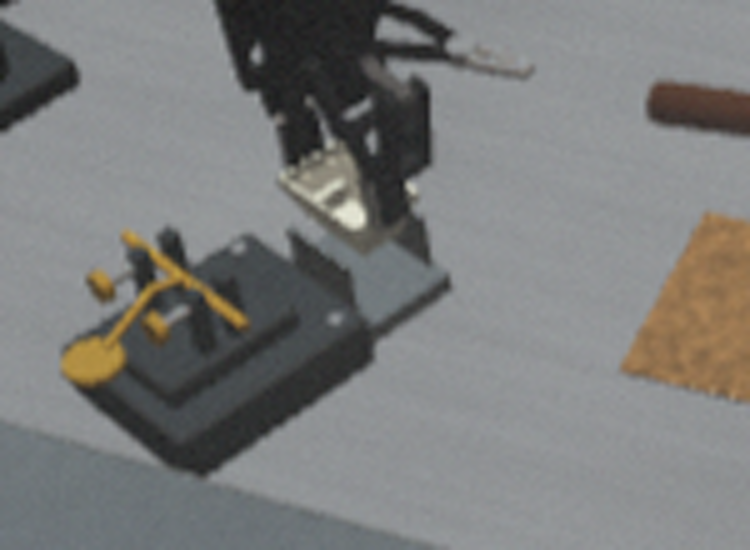

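move_arm(increments=[0.3,0.02,-0.02,0,0,0,56,0.3,0,0,0,0,0,56,0.3,0,0,0,0,0,56,0.15,0,0,0,0,0,56,0,0,0,0,0,0,56])

```text
time_s: 23.65
tool_pos: [0.5608, -0.328, 0.0331]
tool_rot: [0.693, 0.136, 0.694, -0.136]
contact_force: [-1.0, -0.2, -0.7]
gripper_width: 0.0602
```

```bash
python3 look.py 16; python3 g.py 45 wrist16 side16
```

```text
t 23.65 pos [ 0.5608 -0.328   0.0331] yaw 67.78 tilt 0.08 w 0.0602 F [-1.  -0.2 -0.7] q6 -1.83
shift units [0.14 0.02 0.04] norm rows 0.1 turn units x -0.04
wrist16 floor 968 x [-27.9 -23.  -11.2] y [-37.5  36. ] z 11.3 slope 0.37
wrist16 cheek- 3256 x [-27.8 -26.3 -16.4] y [-29.4  29.1] z 41.9 slope 0.73
wrist16 cheek+ 3088 x [15.1 18.  25. ] y [-29.3  28.1] z 41.5 slope 0.0
wrist16 trayrim 3593 x [-27.5  -9.8  25. ] y [-34.9  33.6] z 45.2 slope 0.3
wrist16 white rim 1286 x [-21.6 -12.1  20.3] y [-31.5  30. ] z 45.8 slope -0.63
((-0.7127037048339844, -0.7298851013183594), (42.78559875488281, 62.27705383300781), 0.02188974805176258)
side16 floor 408 x [-27.5  -3.5  27.5] y [-39.3  30.5] z 11.4 slope -23.55
side16 cheek- 153 x [-26.3 -19.8 -15. ] y [-29.6  28.4] z 42.5 slope 4.21
side16 cheek+ 116 x [15.7 24.2 26. ] y [-29.8  21.7] z 42.6 slope 3.63
side16 trayrim 172 x [-26.2 -15.4  25.7] y [-42.6  29.3] z 44.8 slope -11.33
side16 white rim 157 x [-26.2 -17.5  25.7] y [-32.5  29.6] z 44.9 slope -12.17
((-0.3340129852294922, -0.6333236694335938), (64.18983459472656, 52.009986877441406), 89.46978759765625)
```

View pics/side16c.png

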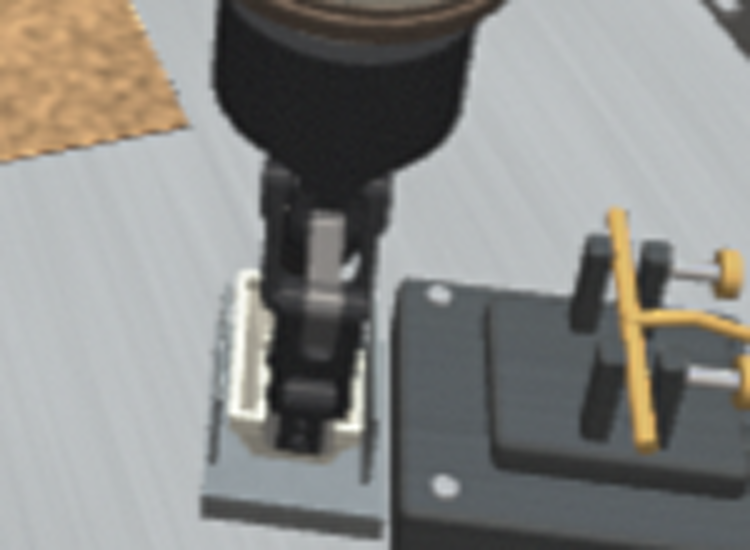

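View pics/wrist16.png

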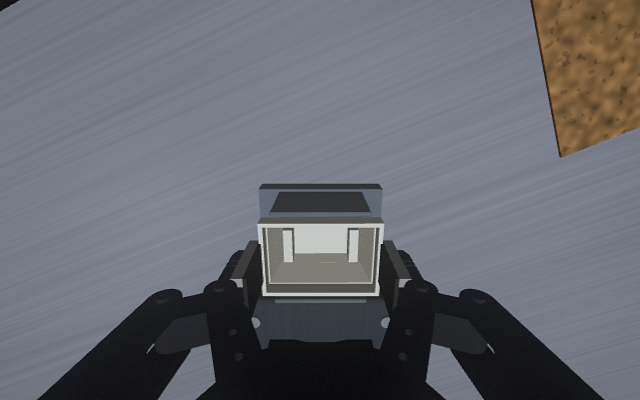

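move_arm(increments=[0.08,0,0,0,0,0,56,0.05,0,0,0,0,0,56,0,0,0,0,0,0,56])

```text
time_s: 24.1
tool_pos: [0.561, -0.3282, 0.0306]
tool_rot: [0.694, 0.136, 0.694, -0.136]
contact_force: [0.1, -1.6, -0.8]
gripper_width: 0.0604
```

move_arm(increments=[0.04,0,0,0,0,0,56,0,0,0,0,0,0,56])

```text
time_s: 24.3
tool_pos: [0.5611, -0.3282, 0.0297]
tool_rot: [0.694, 0.136, 0.694, -0.136]
contact_force: [0.8, -0.6, -0.0]
gripper_width: 0.0596
```

move_arm(increments=[0.04,0,0,0,0,0,56,0,0,0,0,0,0,56])

```text
time_s: 24.5
tool_pos: [0.5613, -0.3284, 0.0294]
tool_rot: [0.694, 0.136, 0.694, -0.136]
contact_force: [-2.1, 1.4, 6.1]
gripper_width: 0.0599
```

move_arm(increments=[-0.01,0,0,0,0,0,63,0,0,0,0,0,0,70,0,0,0,0,0,0,80,0,0,0,0,0,0,80,0,0,0,0,0,0,80])

```text
time_s: 25.0
tool_pos: [0.5611, -0.3283, 0.0289]
tool_rot: [0.694, 0.136, 0.694, -0.136]
contact_force: [0.7, -0.5, 0.0]
gripper_width: 0.0803
```

```bash
python3 look.py 17; python3 g.py 42 wrist17 side17
```

```text
t 25.0 pos [ 0.5611 -0.3283  0.0289] yaw 67.78 tilt 0.01 w 0.0803 F [ 0.7 -0.5  0. ] q6 -1.83
shift units [-0.02  0.02  0.03] norm rows 0.0 turn units x -0.04
wrist17 floor 2315 x [-27.9  -4.5  10.8] y [-37.3  35.8] z 12.7 slope -0.48
wrist17 cheek- 3006 x [-27.7 -27.  -16.1] y [-29.5  29.1] z 39.9 slope 0.81
wrist17 cheek+ 3745 x [15.1 18.4 25.4] y [-29.1  27.9] z 38.4 slope -0.0
wrist17 trayrim 3292 x [-27.6   0.8  25.1] y [-41.   39.4] z 41.3 slope 0.22
wrist17 white rim 1549 x [-21.8  -3.2  20.5] y [-31.7  30. ] z 41.1 slope 0.18
((-0.5378379821777344, -0.7857494354248047), (62.37153244018555, 43.10048294067383), 89.91748809814453)
side17 floor 353 x [-27.6  -8.4  27.3] y [-39.7  32.8] z 11.5 slope -23.77
side17 cheek- 140 x [-26.3 -19.4 -15.2] y [-29.2  29. ] z 40.1 slope 4.15
side17 cheek+ 97 x [19.1 24.3 26.1] y [-28.   21.7] z 41.5 slope 2.26
side17 trayrim 114 x [-26.2 -15.1  25.8] y [-32.9  40. ] z 41.5 slope -11.07
side17 white rim 101 x [-26.2 -18.6  25.7] y [-32.9  29.2] z 41.7 slope -9.17
((-0.33119964599609375, -2.1237449645996094), (62.52956771850586, 51.97553253173828), 89.62812805175781)
```

View pics/wrist17.png

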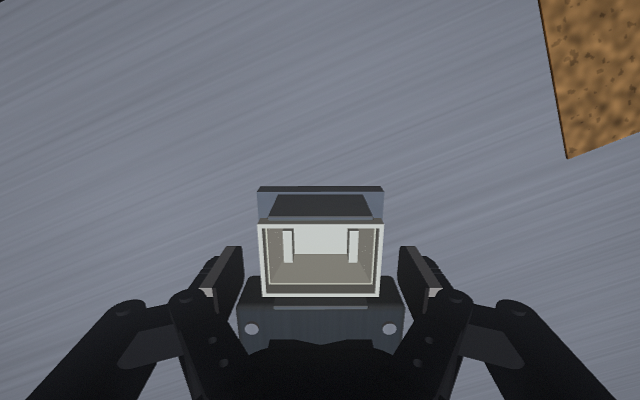

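Seated and centred, with the fingers clear of both ends. Retreat straight up.

move_arm(increments=[-0.4,0,0,0,0,0,80,-0.8,0,0,0,0,0,80,-1,0,0,0,0,0,80,-1,0,0,0,0,0,80,-1,0,0,0,0,0,80])

```text
time_s: 25.65
tool_pos: [0.5611, -0.3283, 0.136]
tool_rot: [0.694, 0.136, 0.694, -0.136]
contact_force: [0.4, -0.5, -0.4]
gripper_width: 0.0803
```

move_arm(increments=[-1,0,0,0,0,0,80,-1,0,0,0,0,0,80,0,0,1,0,0,0,80,0,0,1,0,0,0,80,0,0,0,0,0,0,80])

```text
time_s: 26.15
tool_pos: [0.609, -0.3478, 0.1843]
tool_rot: [0.694, 0.136, 0.694, -0.136]
contact_force: [0.6, 0.3, -0.2]
gripper_width: 0.0799
```

```bash
python3 look.py 18; python3 g.py 42 wrist18 side18 scene18
python3 -c "
from m import *
for n in('side','scene'):
  W=np.load('pics/%s18.npy'%n); rimfit(W,.084,(.48,.575,.13,.225))
  c=cv2.imread('pics/%s18.png'%n); y,x=((80,230) if n=='side' else (180,320))
  cv2.imwrite('pics/end%s.png'%n,cv2.resize(c[y:y+140,x:x+190],None,fx=4,fy=4))
"
```

```text
t 26.15 pos [ 0.609  -0.3478  0.1843] yaw 67.8 tilt 0.04 w 0.0799 F [ 0.6  0.3 -0.2] q6 -1.81
shift units [ 6.19  0.02 -2.04] norm rows 6.2 turn units x -0.04
wrist18 floor 1139 x [-28.   -4.9  27.3] y [-37.4  36. ] z 12.2 slope -0.27
wrist18 cheek- 602 x [-27.2 -19.9 -15.4] y [-29.3  29.4] z 40.7 slope 0.42
wrist18 cheek+ 764 x [15.1 19.1 25.5] y [-29.3  28.6] z 39.7 slope -0.06
wrist18 trayrim 682 x [-27.1   3.6  25.6] y [-31.6  30.2] z 41.2 slope -0.23
wrist18 white rim 573 x [-21.8  -2.   20.2] y [-31.6  30.3] z 41.1 slope -0.03
((-0.7294998168945312, -0.6811923980712891), (62.06024932861328, 42.038230895996094), 89.70816040039062)
side18 floor 481 x [-27.5  -3.3  27.4] y [-38.9  32. ] z 11.7 slope -12.27
side18 cheek- 138 x [-26.3 -19.4 -15.1] y [-29.4  29.1] z 40.4 slope 4.22
side18 cheek+ 223 x [15.4 20.8 25.9] y [-28.5  29.4] z 38.3 slope -3.67
side18 trayrim 218 x [-26.1   8.6  25.6] y [-33.3  30. ] z 41.4 slope 1.79
side18 white rim 212 x [-26.2   2.9  25.6] y [-33.3  30. ] z 41.4 slope 0.4
((-0.3356189727783203, -1.6441078186035156), (64.4300765991211, 51.93519973754883), 89.83189392089844)
scene18 floor 109 x [-25.6  -2.9  24.2] y [-18.6  37.7] z 11.9 slope 0.71
scene18 cheek- 127 x [-27.3 -19.7 -15. ] y [-29.1  29.6] z 38.1 slope -1.4
scene18 cheek+ 113 x [15.5 25.2 27.8] y [-28.1  29.3] z 37.5 slope -2.55
scene18 trayrim 98 x [-26.3   5.9  27.2] y [-32.7  32.5] z 41.7 slope 2.34
scene18 white rim 48 x [-23.2   2.2  21.1] y [-33.3  30.8] z 41.6 slope -2.17
((-1.4710750579833984, -1.5118217468261719), (45.255836486816406, 64.68571472167969), 0.8342828154563904)
rim 71 0.0821 ((527.4374389648438, 177.95867919921875), (61.75680160522461, 44.839664459228516), 10.777026176452637) pix [311.4084507  151.09859155]
rim 75 0.0834 ((528.0318603515625, 178.07989501953125), (66.26246643066406, 40.87316131591797), 9.902099609375) pix [405.09333333 220.85333333]
```

View pics/wrist18.png

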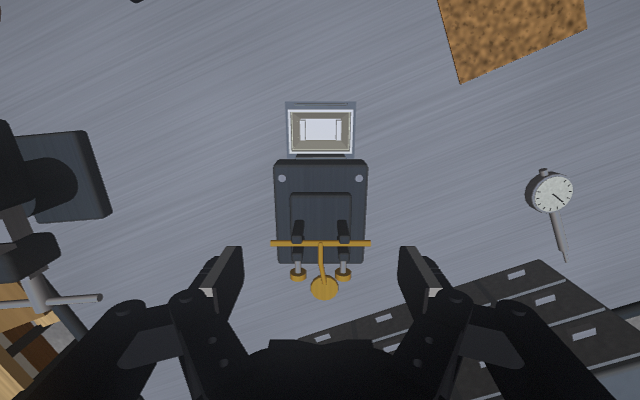

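View pics/endside.png

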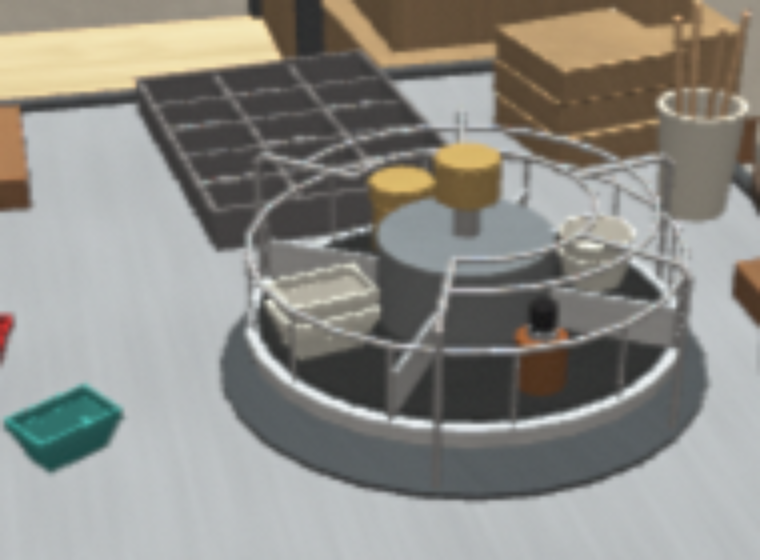

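View pics/side18c.png

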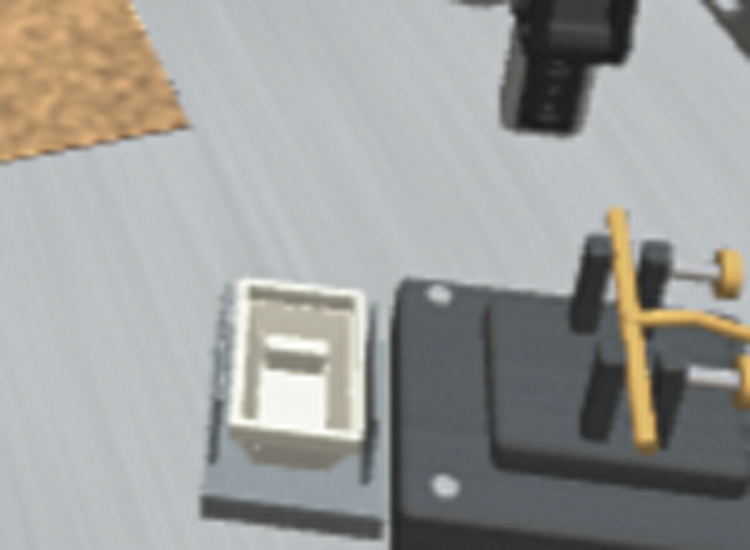

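The tray sits level between the cheeks (rim at 41 to 42 mm), the two others are still nested in their bay, and the robot is clear of everything.

```bash
python3 -c "
from bench import *
print(finish_job())"
```

```text
the job is handed in; nothing more can be done
None
```

I turned the carousel about 97° anticlockwise by its knob, lifted out only the top white tray and stood it on the cork mat. I then took it again by its two ends, lowered it into the saddle until it touched, and let go. The job is handed in at about 26 s of the 69 s allowed; it reported no verdict.

**Last checks:**
- **Fetched tray:** its rim reads 41–42 mm above the cart, where 42 mm is expected. It is level and about 1–1.5 mm off the saddle's middle each way, with its long axis within about 0.5° of the channel.
- **Trays left behind:** the two others are still nested at the gap, upper rim about 83 mm above the cart (84 mm expected).
- **Other things:** nothing else in the carousel looked tipped, and neither the gauge nor the screwdriver came near the gripper. I did not measure the tools again at the end.

**Disagreements:** the three cameras differed by 1–2 mm on the saddle's middle and on the turning axis. I averaged them, and the errors stay inside the 6 mm and 12 mm limits. The tray met the mat with a brief 30 N press through the fingers, which I backed off before letting go.

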